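# Zero the relay tester and load its socket rail

### The arm

A 6-joint arm with a two-finger parallel gripper is mounted at the origin on the work surface. World frame = base frame: x ahead of the robot, y to its left, z up, the work surface at z = 0. Lengths are in mm, angles in rad, forces in N, time in s.
With the tool pointing down it reaches from about 275 to 1000 mm from the base axis. Payload 8.4 kg.
Tool frame: the origin (TCP) lies between the finger pads; the fingertips stand 25 mm ahead of it and the grasp point (between the pads) lies 6 mm ahead of it; z points along the fingers, y is the line along which they close (so a half turn about z gives the same grasp; the last joint's range is limited). The gripper opens to 85 mm and grips with 20 to 120 N. Pads are 22 mm wide; open, the fingers measure 114 mm over their backs; the gripper's body (76 mm by 85 mm) begins 54 mm behind the grasp point. The pads swing forward as they close: fully open they stand 13 mm farther back than shut.
Start: joints at [1.3, 0.353, 1.633, -0, 1.155, -0.002], TCP at [165.983, 602.559, 256.281] pointing down, gripper open.
Joint ranges: [-2.63, 2.63], [-0.92, 2.1], [0.06, 2.66], [-1.3, 4.44], [0, 2.69], [-3.02, 3.02]. Speed limits (rad/s): [2.22, 2.22, 2.79, 3.14, 3.14, 3.14].

### API

Orientations are given as [roll, pitch, yaw] about the fixed x, y, z axes, in that order (R = Rz(yaw) Ry(pitch) Rx(roll)).
In Python, from rig import r, eyes, workorder gives the robot as it stands. The module is installed in compiled form; this text tells all that it offers.
- The arm moves only by the tool step_arm, never from a script. Its argument "moves" is a list of rows, each an object of numbers: "tx", "ty", "tz": the shift along the tool's x, y, z scaled (see below); "ax", "ay", "az": the turn, a rotation vector about the tool's x, y, z scaled (see below). In form: [{"tx": .., "ty": .., "tz": .., "ax": .., "ay": .., "az": ..}, ...]. A call has 1 to 5 rows; each row shifts and turns the commanded pose from where the row before left it, along the tool's axes as they then stand; what a row does not reach is not made up. The controller multiplies each number of a shift by 25 mm and each number of a turn by 90 degrees. A row lasts 1/8 s, in which the tool goes at most 62.5 mm and 10.7 degrees, less where a joint would pass 70% of its speed; a pose out of reach is approached as far as the arm can. A call with a number of a shift or a turn outside -1 to 1 is refused whole. A call with a gripper value outside its range is refused whole. "gripper" is the opening, from 0 (shut) to 1 (fully open), set as the call begins (left out, the last holds). The fingers move at their own pace and stop on an object; "newtons" is the grip in N (left out, the last holds). Time passes only in rows, so rows that do not move let the fingers close. It gives the time, the measured TCP pose, the force, the opening and the grip force at its end, in the units of the state.
- r.sense(): the state, without advancing time (a new reading comes with each control period).
- eyes.grab_frame(name): name is "scene" or "top" or "wrist"; returns (picture, depth): 480x640x3 uint8, red, green, blue; 480x640 float32, mm along the optical axis (not along the pixel's ray), 0 where there is no reading.
- eyes.camera_info(name): a dict with "intrinsics" (3x3 intrinsics, pixels), "cam_to_world" (4x4, takes a point from camera to world coordinates). Camera axes: x right, y up, looking along -z (the intrinsics and any distortion apply to the point x, -y, -z); pixel columns grow to the right and rows downward; lengths in mm; the calibration is good to about 2 mm. A picture is of the moment at which its call begins: read the wrist's pose just before it. camera_info takes no time and is no camera call; for the wrist camera it gives the pose at the moment of the call.
- workorder.sign_off(): hands the job in; it is judged then, once.
The state is a dict: "clock": time; "qpos": joint angles; "qvel": joint speeds; "joint_efforts": joint torques, N m; "eef_pos": TCP position; "tcp_rot": TCP orientation; "contact_force": force on the tool from outside, world axes, zero at the start; "wrist_torque": the same for the moment, N m; "opening": opening from 0.0 (shut) to 1.0 (fully open); "grasp_force": force on a finger pad.
Only numpy, scipy, OpenCV 4.12 (cv2) and the standard library are available. Lean on these libraries where they do the work, as an engineer would, in place of code of your own. Each camera call takes 0.05 s, during which the arm holds its last target. There are 200 camera calls.

### The job

Take the yellow zeroing plug out of its black holder, plug it fully home in the yellow-framed socket of the tester and let go of it; then, with the plug in, turn the zero knob until its orange pointer lies on the red zero mark, and let go. Afterwards put the zeroing plug back fully home in its holder, leaving the knob at zero; also plug every blue relay on the bench fully home, upright, into the socket rail, one to a socket and any sockets, and leave the other things on the bench where they are.

Things in the scene. Friction and masses are not known exactly. Their poses are not given: they have to be found in the camera images.
- tester: grey test meter box fixed to the bench, 130 (its x) x 200 (its y) x 60 high; origin: centre of the underside. On its flat top: a white dial 92 across round the black zero knob (axis at its y = -45) and a square socket in a yellow frame (at its y = +60). The dial's zero mark is the one thick red tick, on the dial's +x side (tester's x); the other ticks are thin and black.
- knob_axis (a point): point on the tester's top (60 above the bench) where the knob's upright axis comes out; axes as the tester's. The knob is a black upright bar 40 long x 14 thick, from 7 to 41 above this point, on a hub 28 across; a low orange pointer (up to 6 above the top) lies along the bar's length and reaches 42 from the axis, on one side only.
- zero_knob (a joint): turn of the zero knob, rad, counter-clockwise seen from above; 0 = its orange pointer on the red zero mark (pointer and bar along the tester's +x). Starts at 0.6 to 2.2; stops at -2.7 and 2.7. Light friction (0.03 N m), no spring: it stays where it is left.
- tester_socket (a point): centre of the mouth of the tester's square socket (60 above the bench); hole 21 x 21, 17 deep, its sides along the tester's x and y.
- holder: black parking block for the zeroing plug, 56 x 56 x 24 high, fixed to the bench; origin at the centre of its underside.
- holder_hole (a point): centre of the mouth of the holder's square hole (24 above the bench); hole 21 x 21, 17 deep, sides along the holder's x and y.
- zero_plug: loose yellow plug with red top, 50 g, at first standing in the holder. Origin: centre of its foot's underside. Black and brass foot 18 x 18 x 14 high (lowest 4 drawn in to 16 x 16), then a yellow body 28 x 28 from 14 to 48 up, sides parallel. Fully home, the body rests on the rim and the origin lies 14 below the mouth. Any quarter turn fits.
- rail: grey socket rail fixed to the bench, 76 (its x) x 210 (its y) x 22 high, with brass screws; origin at the centre of its underside. Four equal relay sockets in a row along its y, at y = -75, -25, +25 and +75.
- rail_hole0 (a point): centre of the mouth of relay socket 0 of the rail (22 above the bench), rail's y = -75; oblong hole 29 (rail's x) x 35 (rail's y), 17 deep, mouth chamfered 2.
- rail_hole1 (a point): centre of the mouth of relay socket 1 of the rail (22 above the bench), rail's y = -25; oblong hole 29 (rail's x) x 35 (rail's y), 17 deep, mouth chamfered 2.
- rail_hole2 (a point): centre of the mouth of relay socket 2 of the rail (22 above the bench), rail's y = 25; oblong hole 29 (rail's x) x 35 (rail's y), 17 deep, mouth chamfered 2.
- rail_hole3 (a point): centre of the mouth of relay socket 3 of the rail (22 above the bench), rail's y = 75; oblong hole 29 (rail's x) x 35 (rail's y), 17 deep, mouth chamfered 2.
- relay1: loose blue relay, white top, 80 g, heavy foot, standing on the bench; may be absent (None from the start). Origin: centre of its foot's underside. Foot 26 (its x) x 32 (its y) x 14 high, lowest 4 drawn in 1 a side; blue body 34 (x) x 42 (y) from 14 to 48 up. Fully home, the body rests on the rail, origin 14 below the mouth, its x along the rail's x, either way round; neighbours 8 apart.
- relay2: loose blue relay, white top, 80 g, heavy foot, standing on the bench; may be absent (None from the start). Origin: centre of its foot's underside. Foot 26 (its x) x 32 (its y) x 14 high, lowest 4 drawn in 1 a side; blue body 34 (x) x 42 (y) from 14 to 48 up. Fully home, the body rests on the rail, origin 14 below the mouth, its x along the rail's x, either way round; neighbours 8 apart.
- relay3: loose blue relay, white top, 80 g, heavy foot, standing on the bench; may be absent (None from the start). Origin: centre of its foot's underside. Foot 26 (its x) x 32 (its y) x 14 high, lowest 4 drawn in 1 a side; blue body 34 (x) x 42 (y) from 14 to 48 up. Fully home, the body rests on the rail, origin 14 below the mouth, its x along the rail's x, either way round; neighbours 8 apart.
- relay4: loose blue relay, white top, 80 g, heavy foot, standing on the bench; may be absent (None from the start). Origin: centre of its foot's underside. Foot 26 (its x) x 32 (its y) x 14 high, lowest 4 drawn in 1 a side; blue body 34 (x) x 42 (y) from 14 to 48 up. Fully home, the body rests on the rail, origin 14 below the mouth, its x along the rail's x, either way round; neighbours 8 apart.
- tape_roll: yellow roll of tape lying flat, 90 across, 24 high; a bystander, to be left alone; origin at the centre of its underside.
- tape_roll2: orange roll of tape lying flat, 80 across, 20 high; a bystander, to be left alone; origin at the centre of its underside.
- marker: black and red marker pen lying in front of the rail, 95 long, about 15 high; a bystander, to be left alone; origin at the centre of its underside.
- caliper: steel dial caliper lying flat, 170 long, 14 high; a bystander, to be left alone; origin at the centre of its underside.
- spool_copper: copper wire spool standing on its flange, 100 across, 72 high; a bystander, to be left alone; origin at the centre of its underside.
- spool_steel: steel wire spool standing on its flange, 90 across, 62 high; a bystander, to be left alone; origin at the centre of its underside.
There are look-alikes about, which are no part of the job. There is more than one size of the rail; the one meant has the size given above.

How it is judged:
By the outcome, as a careful person would: the job done as asked, in the order asked, and still so for the second after the job is handed in, with the robot touching nothing.
Of relay1, relay2, relay3, relay4 only 3 to 4 are there at a start; the rules pass over those that are not, and their reading is None.
At some moment in a run one of relay1, relay2, relay3, relay4 may be knocked a few centimetres aside while the robot is not near it.
It also fails if it takes over 208 s, if anything falls off the work surface, if the arm or the gripper's body presses on something with over 40 N, if the wrist force passes 120 N, or if a joint passes its speed limit or range.

## Working session

There is one attempt and no reset: what is moved stays moved. The work goes in short steps, Python scripts to look and compute and a tool call to move; the robot and the scene stay as the last step left them, time stands still between calls to the robot, and variables do not carry over. Pictures are saved under pics/ and viewed, at most 14 in all, crops included, and the job is handed in when it is done.

Besides the shell and the picture viewer there is one more tool, called after "Call:" by a JSON object that holds its "name" and its "arguments", one argument or row to a line. step_arm: Moves the arm, as the interface text tells. Its arguments: {"type":"object","properties":{"moves":{"type":"array","items":{"type":"object","properties":{"tx":{"type":"number"},"ty":{"type":"number"},"tz":{"type":"number"},"ax":{"type":"number"},"ay":{"type":"number"},"az":{"type":"number"}}}},"gripper":{"type":"number"},"newtons":{"type":"number"}},"required":["moves"]}

```bash
mkdir -p pics; python3 - <<'E'
from rig import r,eyes
import cv2,numpy as np
print(r.sense())
for n in("scene","top"):
    p,d=eyes.grab_frame(n); i=eyes.camera_info(n)
    np.savez(f"{n}0.npz",p=p,d=d,K=i["intrinsics"],T=i["cam_to_world"])
    print({k:np.round(v,3).tolist() if not isinstance(v,str) else v for k,v in i.items()})
    cv2.imwrite(f"pics/{n}0.png",p[:,:,::-1])
E
```

```text
{'clock': 0.0, 'qpos': array([ 1.29959708e+00,  3.53657110e-01,  1.63413936e+00,  2.41942267e-05,
        1.15516834e+00, -2.39649718e-03]), 'qvel': array([ 0.00033746, -0.0003651 , -0.0005438 ,  0.00073993, -0.00151111,
       -0.00147055]), 'joint_efforts': array([-4.41734264e-04, -6.05259919e+01, -3.42072093e+01, -1.92462112e-04,
        9.37500241e-03,  3.32931097e-05]), 'eef_pos': array([165.86051259, 602.13959987, 255.55381038]), 'tcp_rot': array([-3.14022055e+00, -2.54092894e-05,  2.87278010e+00]), 'contact_force': array([-0.07213209,  0.40820634, -0.17190324]), 'wrist_torque': array([0.00647804, 0.04768853, 0.01208006]), 'grasp_force': 0.0, 'opening': 0.9952175414384433}
{'intrinsics': [[504.008, 0.0, 319.057], [0.0, 504.008, 236.928], [0.0, 0.0, 1.0]], 'cam_to_world': [[0.342, -0.791, 0.506, 1108.547], [0.94, 0.285, -0.191, -209.89], [0.007, 0.541, 0.841, 960.818], [0.0, 0.0, 0.0, 1.0]]}
{'intrinsics': [[480.045, 0.0, 318.283], [0.0, 480.045, 237.723], [0.0, 0.0, 1.0]], 'cam_to_world': [[0.133, 0.97, -0.202, 348.206], [-0.991, 0.13, -0.03, -32.796], [-0.003, 0.204, 0.979, 993.658], [0.0, 0.0, 0.0, 1.0]]}
```

View pics/top0.png

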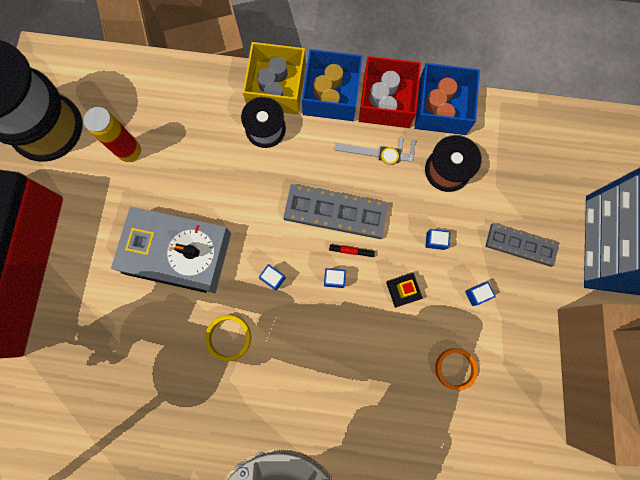

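View pics/scene0.png

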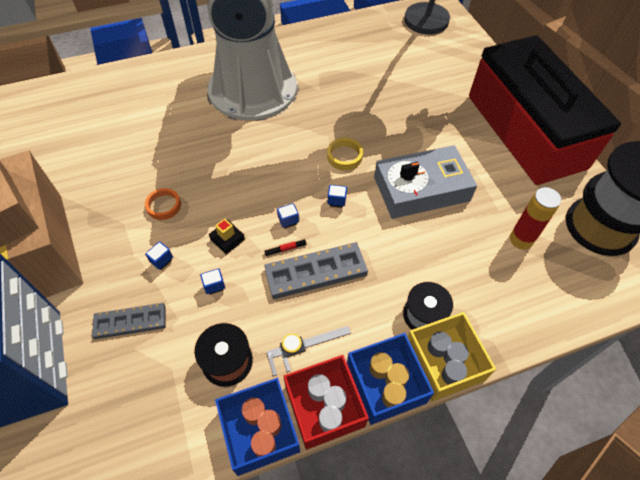

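The top view shows four relays at about (438,239), (335,278), (271,277) and (481,293), and the plug in its holder at (407,289). The real rail is at (337,211) and a smaller look-alike at (522,244). The tester is at (170,250) with its socket at (140,241), its dial at (190,252) and its red mark on the +x side. I'll measure these now.

```bash
cat > h.py <<'E'
import cv2,numpy as np
from rig import r,eyes
def take(n):
    i=eyes.camera_info(n); p,d=eyes.grab_frame(n)
    return dict(p=p,d=d,K=np.array(i["intrinsics"]),T=np.array(i["cam_to_world"]))
def rect(c,z,cx,cy,half,s=2):
    "orthophoto at height z: pixel u -> x=cx-half+u/s ; v -> y=cy-half+v/s"
    W=np.linalg.inv(c["T"]); M=c["K"]@np.diag([1,-1,-1])@W[:3]
    H=M@np.array([[1/s,0,cx-half],[0,1/s,cy-half],[0,0,z],[0,0,1]])
    n=int(2*half*s)
    return cv2.warpPerspective(c["p"],H,(n,n),flags=cv2.INTER_LINEAR|cv2.WARP_INVERSE_MAP)
def hsv(im): return cv2.cvtColor(im,cv2.COLOR_RGB2HSV)
def blob(m,cx,cy,half,s=2,rad=None):
    "largest blob -> centre, sizes, angle(rad) of the long side, mm"
    k,l,st,ce=cv2.connectedComponentsWithStats(m.astype(np.uint8))
    if k<2: return None
    j=1+st[1:,4].argmax(); q=np.argwhere(l==j)[:,::-1].astype(np.float32)
    (u,v),(w,h),a=cv2.minAreaRect(q)
    if w<h: w,h,a=h,w,a+90
    a=(np.deg2rad(a)+np.pi/2)%np.pi-np.pi/2
    return np.round([cx-half+u/s,cy-half+v/s,w/s,h/s,a,st[j,4]/s/s],3)
def px(c,u,v,z):
    T=c["T"];d=T[:3,:3]@(np.diag([1,-1,-1])@np.linalg.inv(c["K"])@[u,v,1]); o=T[:3,3]
    return o+d*(z-o[2])/d[2]
def masks(im):
    H,S,V=[x.astype(int) for x in cv2.split(hsv(im))]
    return dict(white=(S<50)&(V>140),blue=(H>100)&(H<130)&(S>120)&(V>40),red=((H<6)|(H>174))&(S>150)&(V>90),
      yellow=(H>22)&(H<34)&(S>150)&(V>90),orange=(H>6)&(H<18)&(S>170)&(V>120),brass=(H>12)&(H<32)&(S>60)&(V>60))
def plan(x,y,z,yaw=None):
    "print shift (units of 25mm) in tool axes now, and turn in units of 90deg"
    s=r.sense(); p=s["eef_pos"]; a=s["tcp_rot"][2]; d=np.array([x,y,z])-p
    if yaw is not None:
        t=(yaw-a+np.pi/2)%np.pi-np.pi/2; print("turn az total",np.round(-t/(np.pi/2),3),"rad",round(t,3)); 
    else: t=0
    c,n=np.cos(a+t),np.sin(a+t)
    print("pose",np.round(p,1),round(a,3),"shift after turn (25mm units) tx,ty,tz",np.round(np.array([c*d[0]+n*d[1],n*d[0]-c*d[1],-d[2]])/25,3))
E
python3 - <<'E'
from h import *
C={n:dict(np.load(n+"0.npz")) for n in("top","scene")}
t=C["top"]
g=dict(rA=(438,239),rB=(335,278),rC=(271,277),rD=(481,293))
for n,c in C.items():
    print(n)
    for k,(u,v) in g.items():
        x,y,_=px(t,u,v,48); im=rect(c,48,x,y,32); print(k,"white",blob(masks(im)["white"],x,y,32))
    x,y,_=px(t,407,287,48); im=rect(c,48,x,y,30); print("plug red",blob(masks(im)["red"],x,y,30)); 
    x,y,_=px(t,140,241,60); im=rect(c,60,x,y,35); print("sock yellow",blob(masks(im)["yellow"],x,y,35))
    x,y,_=px(t,190,252,60); im=rect(c,60,x,y,65); m=masks(im)
    print("dial",blob(m["white"],x,y,65),"red",blob(m["red"],x,y,65),"or",blob(m["orange"],x,y,65))
    x,y,_=px(t,337,211,22); im=rect(c,22,x,y,140); cv2.imwrite(f"pics/rail_{n}.png",im[:,:,::-1]); print("rail origin",x-140,y-140)
# heights map of rail from depth for pose
for n,c in C.items():
    v,u=np.mgrid[:480,:640]; d=c["d"]; Ki=np.linalg.inv(c["K"])
    P=np.stack([(u-c["K"][0,2])/c["K"][0,0]*d,-(v-c["K"][1,2])/c["K"][1,1]*d,-d],-1)@c["T"][:3,:3].T+c["T"][:3,3]
    for nm,(pu,pv),z0,R in(("rail",(337,211),22,125),("tester",(170,250),60,130),("holder",(407,290),24,45)):
        x,y,_=px(t,pu,pv,z0); m=(abs(P[...,2]-z0)<5)&(np.hypot(P[...,0]-x,P[...,1]-y)<R)&(d>0)
        q=P[m]; (cx,cy),(w,h),a=cv2.minAreaRect(q[:,:2].astype(np.float32)); print(n,nm,m.sum(),np.median(q[:,2]).round(1),np.round([cx,cy,w,h,a],2))
E
```

```text
top
rA white [ 576.269 -245.235   34.      26.      -1.571  867.25 ]
rB white [469.663 -46.339  34.044  26.119  -1.526 863.   ]
rC white [454.304  78.338  33.883  25.909   1.092 859.75 ]
rD white [ 476.94  -338.386   34.3     26.325   -1.03   869.75 ]
plug red [ 467.392 -191.716   17.756   17.735   -1.126  298.5  ]
sock yellow [487.747 347.756  46.63   46.547   1.488 656.75 ]
dial [4.84354e+02 2.49477e+02 1.22859e+02 1.18060e+02 1.49000e+00 9.13275e+03] red [ 5.27121e+02  2.39149e+02  1.57360e+01  4.74900e+00 -1.11000e-01
  6.80000e+01] or [484.963 272.219  28.342   7.132  -1.446 115.5  ]
rail origin 470.6484506089896 -174.3079795622984
scene
rA white [ 577.769 -244.235   43.      39.      -1.571 1108.5  ]
rB white [ 469.981  -46.486   45.      37.5     -1.571 1141.   ]
rC white [ 451.96    79.173   37.319   31.597    1.092 1015.25 ]
rD white [ 475.587 -340.798   40.302   31.127   -1.03  1012.75 ]
plug red [ 458.742 -189.19    16.771   16.771    0.464  261.25 ]
sock yellow [ 5.09025e+02  3.66087e+02  1.06100e+00  3.54000e-01 -7.85000e-01
  1.00000e+00]
dial [4.85349e+02 2.50096e+02 1.24726e+02 1.17660e+02 1.48500e+00 1.14710e+04] red [528.124 239.177   9.5     3.      0.     28.   ] or [450.216 274.667  14.97    6.438   1.466  86.   ]
rail origin 470.6484506089896 -174.3079795622984
top rail 2711 21.9 [592.36 -29.86 209.88 119.59  85.98]
top tester 6159 60.5 [483.36 287.31 202.24 130.68  85.19]
top holder 536 23.7 [ 466.87 -190.06   55.68   57.39   25.82]
scene rail 2412 21.3 [569.91 -26.1  210.7  165.8   85.99]
scene tester 3468 59.5 [482.24 289.45 203.33 136.47  84.97]
scene holder 344 23.2 [ 465.48 -188.05   59.01   56.66   24.49]
```

```bash
python3 - <<'E'
from h import *
i=eyes.camera_info("wrist");print(np.round(i["intrinsics"],1),np.round(i["cam_to_world"],3))
plan(460,270,330,1.486)
C=dict(np.load("top0.npz"))
im=rect(C,22,608,-32,120); cv2.imwrite("pics/rail1.png",im[:,:,::-1])
E
```

```text
[[331.8   0.  317.8]
 [  0.  331.8 242.1]
 [  0.    0.    1. ]] [[ 2.65000e-01 -9.16000e-01 -3.01000e-01  8.87390e+01]
 [ 9.64000e-01  2.51000e-01  8.40000e-02  6.24730e+02]
 [-1.00000e-03 -3.13000e-01  9.50000e-01  3.74424e+02]
 [ 0.00000e+00  0.00000e+00  0.00000e+00  1.00000e+00]]
turn az total 0.883 rad -1.387
pose [165.9 602.2 255.6] 2.873 shift after turn (25mm units) tx,ty,tz [-12.243  12.849  -2.975]
```

View pics/rail1.png

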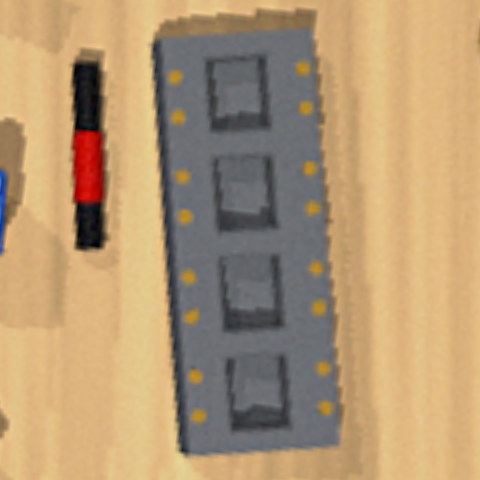

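The rail orthophoto shows four sockets and 16 brass screws. Their centroid at about (250,243) px puts the rail centre near (613,-31). Moving over the tester.

Call:
{"name": "step_arm", "arguments": {
  "moves": [
    {"az":0.11,"tz":-0.4},
    {"az":0.11,"tz":-0.6},
    {"az":0.11,"tz":-0.8},
    {"az":0.11,"tz":-0.8},
    {"az":0.11,"tz":-0.4}
  ]
}}

```text
schema error: expected keys tx, ty, tz, ax, ay, az
```

Call:
{"name": "step_arm", "arguments": {
  "moves": [
    {"az":0.11},
    {"az":0.11},
    {"az":0.113},
    {"tx":-0.3,"ty":0.3},
    {"tx":-0.8,"ty":0.8}
  ]
}}

```text
schema error: expected keys tx, ty, tz, ax, ay, az
```

Call:
{"name": "step_arm", "arguments": {
  "moves": [
    {"tx":-1,"ty":1},
    {"tx":-1,"ty":1},
    {"tx":-1,"ty":1},
    {"tx":-1,"ty":1},
    {"tx":-1,"ty":1}
  ]
}}

```text
schema error: expected keys tx, ty, tz, ax, ay, az
```

Call:
{"name": "step_arm", "arguments": {
  "moves": [
    {"tx":-1,"ty":1},
    {"tx":-1,"ty":1},
    {"tx":-1,"ty":1},
    {"tx":-1,"ty":1},
    {"tx":-1,"ty":1}
  ]
}}

```text
schema error: expected keys tx, ty, tz, ax, ay, az
```

Call:
{"name": "step_arm", "arguments": {
  "moves": [
    {"tx":-0.8,"ty":1},
    {"tx":-0.2,"ty":0.5},
    {"ty":0.2},
    {},
    {}
  ]
}}

```text
schema error: expected keys tx, ty, tz, ax, ay, az
```

```bash
python3 - <<'E'
from h import *
plan(460,270,330,1.486)
c=take("wrist"); np.savez("w1.npz",**c); cv2.imwrite("pics/w1.png",c["p"][:,:,::-1])
print(r.sense()["clock"])
E
```

```text
turn az total 0.883 rad -1.387
pose [165.9 602.2 255.6] 2.873 shift after turn (25mm units) tx,ty,tz [-12.243  12.849  -2.975]
0.15
```

View pics/w1.png

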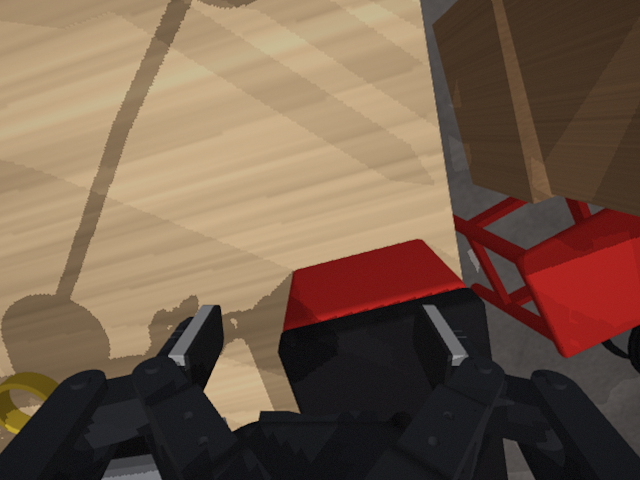

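The first wrist view shows only the bench and the red toolbox, with the fingers at the bottom. Every row needs all six keys.

Call:
{"name": "step_arm", "arguments": {
  "moves": [
    {"tx":0,"ty":0,"tz":-0.4,"ax":0,"ay":0,"az":0.11},
    {"tx":0,"ty":0,"tz":-0.6,"ax":0,"ay":0,"az":0.11},
    {"tx":0,"ty":0,"tz":-0.8,"ax":0,"ay":0,"az":0.11},
    {"tx":0,"ty":0,"tz":-0.8,"ax":0,"ay":0,"az":0.11},
    {"tx":0,"ty":0,"tz":-0.4,"ax":0,"ay":0,"az":0.11}
  ]
}}

```text
clock: 0.78
eef_pos: [166.0, 602.8, 332.3]
tcp_rot: [3.141, -0.001, 2.003]
contact_force: [-0.8, 0.4, 0.2]
opening: 1.0
grasp_force: 0.0
```

Call:
{"name": "step_arm", "arguments": {
  "moves": [
    {"tx":0,"ty":0,"tz":0,"ax":0,"ay":0,"az":0.11},
    {"tx":0,"ty":0,"tz":0,"ax":0,"ay":0,"az":0.11},
    {"tx":0,"ty":0,"tz":0,"ax":0,"ay":0,"az":0.113},
    {"tx":-0.4,"ty":0.4,"tz":0,"ax":0,"ay":0,"az":0},
    {"tx":-0.8,"ty":0.8,"tz":0,"ax":0,"ay":0,"az":0}
  ]
}}

```text
clock: 1.4
eef_pos: [193.6, 569.5, 330.9]
tcp_rot: [-3.142, 0.001, 1.492]
contact_force: [0.3, -0.0, -0.8]
opening: 1.0
grasp_force: 0.0
```

Call:
{"name": "step_arm", "arguments": {
  "moves": [
    {"tx":-1,"ty":1,"tz":0,"ax":0,"ay":0,"az":0},
    {"tx":-1,"ty":1,"tz":0,"ax":0,"ay":0,"az":0},
    {"tx":-1,"ty":1,"tz":0,"ax":0,"ay":0,"az":0},
    {"tx":-1,"ty":1,"tz":0,"ax":0,"ay":0,"az":0},
    {"tx":-1,"ty":1,"tz":0,"ax":0,"ay":0,"az":0}
  ]
}}

```text
clock: 2.02
eef_pos: [308.1, 433.1, 331.2]
tcp_rot: [3.141, 0.0, 1.491]
contact_force: [1.1, -0.1, -0.5]
opening: 1.002
grasp_force: 0.0
```

Call:
{"name": "step_arm", "arguments": {
  "moves": [
    {"tx":-1,"ty":1,"tz":0,"ax":0,"ay":0,"az":0},
    {"tx":-1,"ty":1,"tz":0,"ax":0,"ay":0,"az":0},
    {"tx":-1,"ty":1,"tz":0,"ax":0,"ay":0,"az":0},
    {"tx":-1,"ty":1,"tz":0,"ax":0,"ay":0,"az":0},
    {"tx":-1,"ty":1,"tz":0,"ax":0,"ay":0,"az":0}
  ]
}}

```text
clock: 2.65
eef_pos: [421.8, 297.9, 331.3]
tcp_rot: [3.142, 0.0, 1.491]
contact_force: [1.0, 0.7, -0.3]
opening: 0.999
grasp_force: 0.0
```

Call:
{"name": "step_arm", "arguments": {
  "moves": [
    {"tx":-0.8,"ty":1,"tz":0,"ax":0,"ay":0,"az":0},
    {"tx":-0.2,"ty":0.5,"tz":0,"ax":0,"ay":0,"az":0},
    {"tx":0,"ty":0.2,"tz":0,"ax":0,"ay":0,"az":0},
    {"tx":0,"ty":0,"tz":0,"ax":0,"ay":0,"az":0},
    {"tx":0,"ty":0,"tz":0,"ax":0,"ay":0,"az":0}
  ]
}}

```text
clock: 3.28
eef_pos: [460.8, 271.9, 331.2]
tcp_rot: [-3.141, -0.0, 1.487]
contact_force: [-0.9, -0.7, 0.8]
opening: 1.001
grasp_force: 0.0
```

```bash
python3 - <<'E'
from h import *
plan(460,270,330,1.486)
c=take("wrist"); np.savez("w1.npz",**c); cv2.imwrite("pics/w2.png",c["p"][:,:,::-1])
print(r.sense()["clock"])
E
```

```text
turn az total 0.001 rad -0.001
pose [460.8 271.9 331.2] 1.487 shift after turn (25mm units) tx,ty,tz [-0.077 -0.026  0.048]
3.325
```

View pics/w2.png

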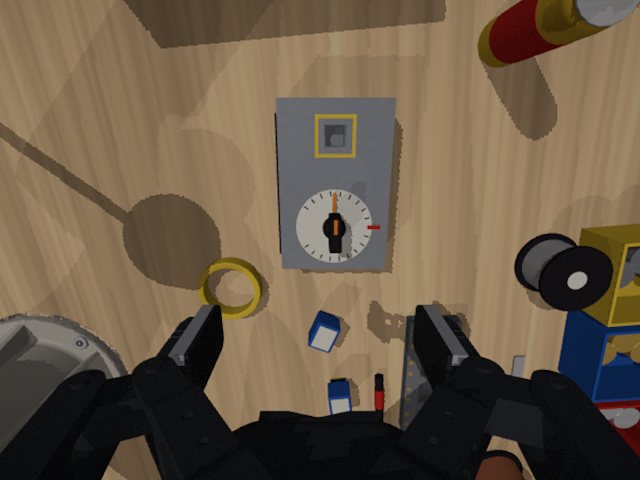

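The wrist view is clear. The yellow frame is at (336,136), the dial at (334,227), the red tick at (374,227), and the pointer points up at (334,203). Measuring these and planning the move to the plug.

```bash
python3 - <<'E'
from h import *
for n in("w1.npz","top0.npz"):
    c=dict(np.load(n)); print(n)
    for z in(60,):
        x,y=487,347; im=rect(c,z,x,y,32,4); print("sock",blob(masks(im)["yellow"],x,y,32,4))
        x,y=479,243; im=rect(c,z,x,y,58,4); m=masks(im); w=cv2.morphologyEx(m["white"].astype(np.uint8),cv2.MORPH_OPEN,np.ones((5,5)))
        l=cv2.connectedComponentsWithStats(w); j=1+l[2][1:,4].argmax(); q=np.argwhere(l[1]==j)[:,::-1].astype(np.float32)
        (u,v),R=cv2.minEnclosingCircle(q); e=cv2.fitEllipse(cv2.convexHull(q)); print("dial",x-58+u/4,y-58+v/4,R/4,"ell",x-58+e[0][0]/4,y-58+e[0][1]/4,np.array(e[1])/4)
        print("red",blob(m["red"],x,y,58,4))
        print("orange",blob(m["orange"],x,y,58,4))
plan(467.4,-191.7,230,0.445+np.pi/2)
plan(467.4,-191.7,230)
E
```

```text
w1.npz
sock [ 4.86614e+02  3.48229e+02  4.55630e+01  4.51770e+01 -8.20000e-02
  5.23875e+02]
dial 474.875 242.875 45.95006561279297 ell 468.5409469604492 242.44281387329102 [72.39829254 88.90608978]
red [ 5.26227e+02  2.38846e+02  1.48860e+01  4.25600e+00 -8.30000e-02
  6.05620e+01]
orange [480.051 242.47   18.043   4.183   1.501  71.938]
top0.npz
sock [487.747 347.863  46.693  46.618   1.487 656.375]
dial 474.9421081542969 242.21027755737305 72.16007232666016 ell 474.8334541320801 238.00340270996094 [121.28948212 155.50032043]
red [ 5.27192e+02  2.39163e+02  1.56590e+01  4.83700e+00 -1.24000e-01
  6.69380e+01]
orange [484.837 272.261  28.34    7.138  -1.448 114.75 ]
turn az total -0.337 rad 0.529
pose [460.8 271.8 331.2] 1.487 shift after turn (25mm units) tx,ty,tz [-16.848  -7.744   4.049]
pose [460.8 271.8 331.2] 1.487 shift after turn (25mm units) tx,ty,tz [-18.454   1.809   4.049]
```

Call:
{"name": "step_arm", "arguments": {
  "moves": [
    {"tx":0,"ty":0,"tz":0.1,"ax":0,"ay":0,"az":-0.112},
    {"tx":0,"ty":0,"tz":0.2,"ax":0,"ay":0,"az":-0.112},
    {"tx":0,"ty":0,"tz":0.2,"ax":0,"ay":0,"az":-0.113},
    {"tx":-0.4,"ty":-0.2,"tz":0.2,"ax":0,"ay":0,"az":0},
    {"tx":-0.9,"ty":-0.4,"tz":0.2,"ax":0,"ay":0,"az":0}
  ]
}}

```text
clock: 3.95
eef_pos: [461.5, 235.3, 308.5]
tcp_rot: [-3.141, 0.0, 2.012]
contact_force: [0.7, -0.1, 0.3]
opening: 1.001
grasp_force: 0.0
```

Call:
{"name": "step_arm", "arguments": {
  "moves": [
    {"tx":-1,"ty":-0.47,"tz":0.2,"ax":0,"ay":0,"az":0},
    {"tx":-1,"ty":-0.47,"tz":0.2,"ax":0,"ay":0,"az":0},
    {"tx":-1,"ty":-0.47,"tz":0.2,"ax":0,"ay":0,"az":0},
    {"tx":-1,"ty":-0.47,"tz":0.2,"ax":0,"ay":0,"az":0},
    {"tx":-1,"ty":-0.47,"tz":0.2,"ax":0,"ay":0,"az":0}
  ]
}}

```text
clock: 4.58
eef_pos: [462.1, 96.1, 283.6]
tcp_rot: [-3.142, 0.0, 2.011]
contact_force: [-0.4, 1.0, -0.5]
opening: 1.003
grasp_force: 0.0
```

Call:
{"name": "step_arm", "arguments": {
  "moves": [
    {"tx":-1,"ty":-0.47,"tz":0.2,"ax":0,"ay":0,"az":0},
    {"tx":-1,"ty":-0.47,"tz":0.2,"ax":0,"ay":0,"az":0},
    {"tx":-1,"ty":-0.47,"tz":0.2,"ax":0,"ay":0,"az":0},
    {"tx":-1,"ty":-0.47,"tz":0.2,"ax":0,"ay":0,"az":0},
    {"tx":-1,"ty":-0.47,"tz":0.2,"ax":0,"ay":0,"az":0}
  ]
}}

```text
clock: 5.2
eef_pos: [462.7, -41.8, 258.7]
tcp_rot: [3.142, 0.0, 2.011]
contact_force: [0.4, 0.9, 0.3]
opening: 1.0
grasp_force: 0.0
```

Call:
{"name": "step_arm", "arguments": {
  "moves": [
    {"tx":-1,"ty":-0.47,"tz":0.2,"ax":0,"ay":0,"az":0},
    {"tx":-1,"ty":-0.47,"tz":0.2,"ax":0,"ay":0,"az":0},
    {"tx":-1,"ty":-0.47,"tz":0.2,"ax":0,"ay":0,"az":0},
    {"tx":-1,"ty":-0.47,"tz":0.2,"ax":0,"ay":0,"az":0},
    {"tx":-1,"ty":-0.47,"tz":0.2,"ax":0,"ay":0,"az":0}
  ]
}}

```text
clock: 5.82
eef_pos: [463.4, -179.9, 233.7]
tcp_rot: [-3.142, 0.0, 2.011]
contact_force: [-0.6, -0.3, -0.1]
opening: 0.998
grasp_force: 0.0
```

Call:
{"name": "step_arm", "arguments": {
  "moves": [
    {"tx":-0.45,"ty":-0.1,"tz":0.1,"ax":0,"ay":0,"az":0},
    {"tx":-0.1,"ty":0,"tz":0,"ax":0,"ay":0,"az":0},
    {"tx":0,"ty":0,"tz":0,"ax":0,"ay":0,"az":0},
    {"tx":0,"ty":0,"tz":0,"ax":0,"ay":0,"az":0}
  ]
}}

```text
clock: 6.32
eef_pos: [467.6, -191.7, 231.5]
tcp_rot: [3.141, -0.0, 2.016]
contact_force: [0.3, 1.1, 0.5]
opening: 1.002
grasp_force: 0.0
```

```bash
python3 - <<'E'
from h import *
c=take("wrist"); np.savez("w2.npz",**c); cv2.imwrite("pics/w3.png",c["p"][:,:,::-1])
x,y=467,-192; im=rect(c,48,x,y,30,4); m=masks(im); print("plug red",blob(m["red"],x,y,30,4),"yel",blob(m["yellow"]|m["red"],x,y,30,4))
plan(467.4,-191.7,42,0.445+np.pi/2)
E
```

```text
plug red [ 4.66655e+02 -1.92046e+02  1.96290e+01  1.93230e+01  4.47000e-01
  3.74438e+02] yel [ 465.047 -188.772   35.235   29.127   -1.131  499.25 ]
turn az total -0.0 rad 0.0
pose [ 467.7 -191.7  231.5] 2.016 shift after turn (25mm units) tx,ty,tz [ 5.000e-03 -9.000e-03  7.579e+00]
```

View pics/w3.png

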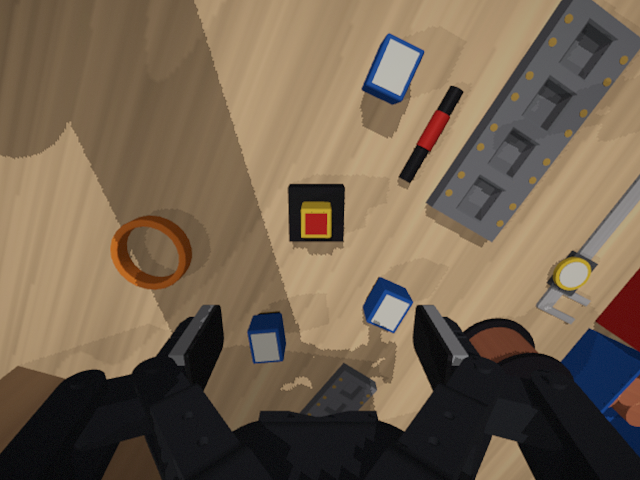

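The wrist view shows the plug at (316,222) in the holder. Relays are at (393,68), (388,305) and (266,337), and the rail is at upper right. The plug's top is at z=58 while it stands in the holder, so I'm measuring again at that height.

```bash
python3 - <<'E'
from h import *
for n in("w2.npz","top0.npz"):
    c=dict(np.load(n))
    x,y=467,-192; im=rect(c,58,x,y,30,4); m=masks(im); print(n,"plug red",blob(m["red"],x,y,30,4))
    for k,(x,y) in dict(rA=(576,-245),rB=(470,-46),rD=(477,-338)).items():
        im=rect(c,48,x,y,30,4);print(k,blob(masks(im)["white"],x,y,30,4))
    x,y=613,-31; im=rect(c,22,x,y,120,4); m=cv2.morphologyEx(masks(im)["brass"].astype(np.uint8),cv2.MORPH_OPEN,np.ones((3,3)))
    k,l,st,ce=cv2.connectedComponentsWithStats(m)
    g=[i for i in range(1,k) if 20<st[i,4]<700 and st[i,2]<30 and st[i,3]<30]
    P=np.c_[x-120+ce[g,0]/4,y-120+ce[g,1]/4]; print(len(g),P.round(1).tolist())
E
```

```text
w2.npz plug red [ 4.65561e+02 -1.89590e+02  1.89490e+01  1.86810e+01  4.44000e-01
  3.49875e+02]
rA [ 575.935 -244.805   34.848   26.826   -1.559  896.062]
rB [468.456 -45.043  34.555  26.574  -1.526 904.438]
rD None
0 []
top0.npz plug red [ 4.66105e+02 -1.90049e+02  1.77430e+01  1.76560e+01  4.38000e-01
  2.91688e+02]
rA [ 576.375 -245.125   34.25    26.25    -1.571  866.25 ]
rB [469.743 -46.354  34.343  26.346  -1.525 861.625]
rD [ 476.989 -338.326   34.306   26.45    -1.028  871.25 ]
0 []
```

Call:
{"name": "step_arm", "arguments": {
  "moves": [
    {"tx":0.1,"ty":-0.04,"tz":0.5,"ax":0,"ay":0,"az":0},
    {"tx":0,"ty":0,"tz":1,"ax":0,"ay":0,"az":0},
    {"tx":0,"ty":0,"tz":1,"ax":0,"ay":0,"az":0},
    {"tx":0,"ty":0,"tz":1,"ax":0,"ay":0,"az":0},
    {"tx":0,"ty":0,"tz":1,"ax":0,"ay":0,"az":0}
  ],
  "gripper": 0.65,
  "newtons": 40
}}

```text
clock: 7.0
eef_pos: [465.1, -190.0, 117.3]
tcp_rot: [-3.141, -0.0, 2.015]
contact_force: [-0.1, 0.0, -1.0]
opening: 0.65
grasp_force: 0.0
```

Call:
{"name": "step_arm", "arguments": {
  "moves": [
    {"tx":0,"ty":0,"tz":1,"ax":0,"ay":0,"az":0},
    {"tx":0,"ty":0,"tz":0.8,"ax":0,"ay":0,"az":0},
    {"tx":0,"ty":0,"tz":0.5,"ax":0,"ay":0,"az":0},
    {"tx":0,"ty":0,"tz":0.3,"ax":0,"ay":0,"az":0},
    {"tx":0,"ty":0,"tz":0,"ax":0,"ay":0,"az":0}
  ]
}}

```text
clock: 7.62
eef_pos: [465.5, -190.4, 53.5]
tcp_rot: [-3.141, -0.0, 2.015]
contact_force: [0.7, 0.4, 0.1]
opening: 0.651
grasp_force: 0.0
```

Call:
{"name": "step_arm", "arguments": {
  "moves": [
    {"tx":0,"ty":0,"tz":0,"ax":0,"ay":0,"az":0},
    {"tx":0,"ty":0,"tz":0,"ax":0,"ay":0,"az":0},
    {"tx":0,"ty":0,"tz":0,"ax":0,"ay":0,"az":0},
    {"tx":0,"ty":0,"tz":0,"ax":0,"ay":0,"az":0},
    {"tx":0,"ty":0,"tz":0,"ax":0,"ay":0,"az":0}
  ],
  "gripper": 0.1
}}

```text
clock: 8.25
eef_pos: [466.0, -190.7, 54.5]
tcp_rot: [3.141, 0.001, 2.015]
contact_force: [-0.8, 0.5, 6.0]
opening: 0.315
grasp_force: 39.9
```

```bash
python3 - <<'E'
from h import *
print(r.sense())
E
```

```text
{'clock': 8.25, 'qpos': array([-3.91443847e-01,  4.61872151e-01,  2.03568851e+00, -1.89429516e-05,
        6.42935855e-01, -8.35743714e-01]), 'qvel': array([-2.10712252e-03, -8.51997657e-05, -9.95748988e-04,  1.58302525e-03,
       -1.24870136e-03, -1.81114263e-04]), 'joint_efforts': array([-2.54293234e-02, -5.08764768e+01, -1.91569841e+01,  3.98622273e-03,
       -3.61177102e-01,  4.42522796e-03]), 'eef_pos': array([ 466.00077984, -190.72005638,   54.46721793]), 'tcp_rot': array([3.14086599e+00, 8.20735836e-04, 2.01511105e+00]), 'contact_force': array([-0.84080591,  0.46399685,  6.04409207]), 'wrist_torque': array([0.05499352, 0.1933906 , 0.0069681 ]), 'grasp_force': 39.856175780296326, 'opening': 0.31525014171643295}
```

Call:
{"name": "step_arm", "arguments": {
  "moves": [
    {"tx":0,"ty":0,"tz":-0.3,"ax":0,"ay":0,"az":0},
    {"tx":0,"ty":0,"tz":-0.7,"ax":0,"ay":0,"az":0},
    {"tx":0,"ty":0,"tz":-1,"ax":0,"ay":0,"az":0},
    {"tx":0,"ty":0,"tz":-1,"ax":0,"ay":0,"az":0},
    {"tx":0,"ty":0,"tz":-1,"ax":0,"ay":0,"az":0}
  ]
}}

```text
clock: 8.88
eef_pos: [465.4, -190.5, 155.0]
tcp_rot: [3.141, 0.0, 2.015]
contact_force: [0.3, 0.3, -0.9]
opening: 0.324
grasp_force: 39.4
```

Call:
{"name": "step_arm", "arguments": {
  "moves": [
    {"tx":0,"ty":0,"tz":-1,"ax":0,"ay":0,"az":0.112},
    {"tx":0,"ty":0,"tz":-0.6,"ax":0,"ay":0,"az":0.112},
    {"tx":0,"ty":0,"tz":0,"ax":0,"ay":0,"az":0.112},
    {"tx":0,"ty":0,"tz":0,"ax":0,"ay":0,"az":0},
    {"tx":0,"ty":0,"tz":0,"ax":0,"ay":0,"az":0}
  ]
}}

```text
clock: 9.5
eef_pos: [465.4, -190.5, 193.7]
tcp_rot: [-3.141, -0.0, 1.491]
contact_force: [-0.1, -0.7, -0.9]
opening: 0.319
grasp_force: 39.3
```

```bash
python3 - <<'E'
from h import *
s=r.sense();print(s["opening"],s["grasp_force"],s["contact_force"]); plan(487.1,347.15,195,1.488)
E
```

```text
0.31850415853233166 39.34793829917908 [-0.09923438 -0.73842206 -0.85812935]
turn az total 0.002 rad -0.003
pose [ 465.4 -190.5  193.7] 1.491 shift after turn (25mm units) tx,ty,tz [21.502 -0.912 -0.05 ]
```

Call:
{"name": "step_arm", "arguments": {
  "moves": [
    {"tx":0.4,"ty":0,"tz":0,"ax":0,"ay":0,"az":0.002},
    {"tx":0.8,"ty":-0.05,"tz":0,"ax":0,"ay":0,"az":0},
    {"tx":1,"ty":-0.05,"tz":0,"ax":0,"ay":0,"az":0},
    {"tx":1,"ty":-0.05,"tz":0,"ax":0,"ay":0,"az":0},
    {"tx":1,"ty":-0.05,"tz":0,"ax":0,"ay":0,"az":0}
  ]
}}

```text
clock: 10.12
eef_pos: [469.4, -84.2, 193.6]
tcp_rot: [-3.141, -0.0, 1.486]
contact_force: [0.2, 1.0, -0.7]
opening: 0.319
grasp_force: 39.4
```

Call:
{"name": "step_arm", "arguments": {
  "moves": [
    {"tx":1,"ty":-0.05,"tz":0,"ax":0,"ay":0,"az":0},
    {"tx":1,"ty":-0.05,"tz":0,"ax":0,"ay":0,"az":0},
    {"tx":1,"ty":-0.05,"tz":0,"ax":0,"ay":0,"az":0},
    {"tx":1,"ty":-0.05,"tz":0,"ax":0,"ay":0,"az":0},
    {"tx":1,"ty":-0.05,"tz":0,"ax":0,"ay":0,"az":0}
  ]
}}

```text
clock: 10.75
eef_pos: [473.9, 40.9, 193.6]
tcp_rot: [-3.141, -0.0, 1.486]
contact_force: [0.7, -0.5, -0.5]
opening: 0.319
grasp_force: 39.4
```

Call:
{"name": "step_arm", "arguments": {
  "moves": [
    {"tx":1,"ty":-0.05,"tz":0,"ax":0,"ay":0,"az":0},
    {"tx":1,"ty":-0.05,"tz":0,"ax":0,"ay":0,"az":0},
    {"tx":1,"ty":-0.05,"tz":0,"ax":0,"ay":0,"az":0},
    {"tx":1,"ty":-0.05,"tz":0,"ax":0,"ay":0,"az":0},
    {"tx":1,"ty":-0.05,"tz":0,"ax":0,"ay":0,"az":0}
  ]
}}

```text
clock: 11.38
eef_pos: [478.3, 166.0, 193.6]
tcp_rot: [-3.141, 0.0, 1.486]
contact_force: [0.1, 0.1, 0.2]
opening: 0.321
grasp_force: 39.4
```

Call:
{"name": "step_arm", "arguments": {
  "moves": [
    {"tx":1,"ty":-0.05,"tz":0,"ax":0,"ay":0,"az":0},
    {"tx":1,"ty":-0.05,"tz":0,"ax":0,"ay":0,"az":0},
    {"tx":1,"ty":-0.02,"tz":0,"ax":0,"ay":0,"az":0},
    {"tx":1,"ty":0,"tz":0,"ax":0,"ay":0,"az":0},
    {"tx":1,"ty":0,"tz":0,"ax":0,"ay":0,"az":0}
  ]
}}

```text
clock: 12.0
eef_pos: [486.2, 290.8, 193.6]
tcp_rot: [-3.141, 0.0, 1.485]
contact_force: [0.8, 0.2, -0.3]
opening: 0.322
grasp_force: 39.4
```

Call:
{"name": "step_arm", "arguments": {
  "moves": [
    {"tx":1,"ty":0,"tz":0,"ax":0,"ay":0,"az":0},
    {"tx":0.8,"ty":0,"tz":0,"ax":0,"ay":0,"az":0},
    {"tx":0.5,"ty":0,"tz":0,"ax":0,"ay":0,"az":0},
    {"tx":0,"ty":0,"tz":0,"ax":0,"ay":0,"az":0},
    {"tx":0,"ty":0,"tz":0,"ax":0,"ay":0,"az":0}
  ]
}}

```text
clock: 12.62
eef_pos: [491.5, 346.1, 193.6]
tcp_rot: [-3.141, 0.001, 1.484]
contact_force: [0.2, -0.8, -1.0]
opening: 0.324
grasp_force: 39.4
```

```bash
python3 - <<'E'
from h import *
plan(487.1,347.15,98,1.488)
c=take("wrist"); np.savez("w3.npz",**c); cv2.imwrite("pics/w4.png",c["p"][:,:,::-1])
E
```

```text
turn az total -0.003 rad 0.004
pose [491.5 346.1 193.6] 1.484 shift after turn (25mm units) tx,ty,tz [ 0.026 -0.178  3.826]
```

View pics/w4.png

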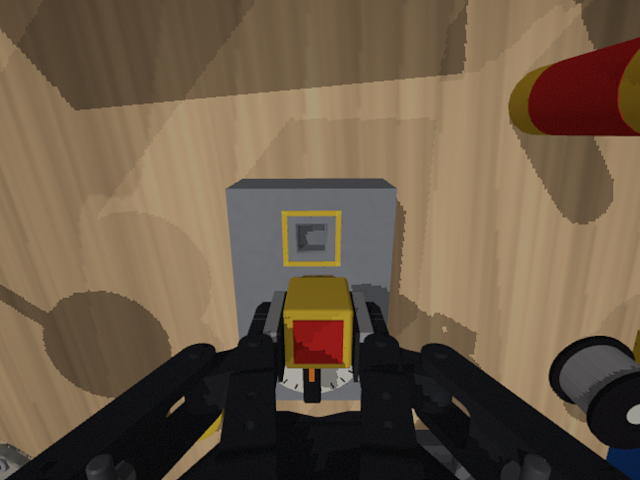

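The plug is held upright at (320,320), and the socket frame is visible at (311,238). I'm measuring both from this one view.

```bash
python3 - <<'E'
from h import *
c=dict(np.load("w3.npz"))
x,y=487,347; im=rect(c,60,x,y,32,4); print("sock",blob(masks(im)["yellow"],x,y,32,4))
x,y=491,346; im=rect(c,197.5,x,y,30,4); m=masks(im); print("plug",blob(m["red"],x,y,30,4))
E
```

```text
sock [486.496 347.641  45.977  45.951   1.486 599.875]
plug [491.796 347.071  20.006  19.757   1.491 376.5  ]
```

Call:
{"name": "step_arm", "arguments": {
  "moves": [
    {"tx":0.02,"ty":-0.19,"tz":0.5,"ax":0,"ay":0,"az":-0.002},
    {"tx":0,"ty":0,"tz":1,"ax":0,"ay":0,"az":0},
    {"tx":0,"ty":0,"tz":1,"ax":0,"ay":0,"az":0},
    {"tx":0,"ty":0,"tz":0.7,"ax":0,"ay":0,"az":0},
    {"tx":0,"ty":0,"tz":0.2,"ax":0,"ay":0,"az":0}
  ]
}}

```text
clock: 13.3
eef_pos: [486.2, 347.0, 107.4]
tcp_rot: [-3.14, 0.001, 1.487]
contact_force: [1.2, 0.6, 0.5]
opening: 0.318
grasp_force: 39.4
```

Call:
{"name": "step_arm", "arguments": {
  "moves": [
    {"tx":0,"ty":0,"tz":0.12,"ax":0,"ay":0,"az":0},
    {"tx":0,"ty":0,"tz":0.12,"ax":0,"ay":0,"az":0},
    {"tx":0,"ty":0,"tz":0.08,"ax":0,"ay":0,"az":0}
  ]
}}

```text
clock: 13.68
eef_pos: [487.2, 347.9, 101.2]
tcp_rot: [3.141, -0.001, 1.487]
contact_force: [0.6, 0.6, -0.6]
opening: 0.32
grasp_force: 39.4
```

Call:
{"name": "step_arm", "arguments": {
  "moves": [
    {"tx":0,"ty":0,"tz":0.12,"ax":0,"ay":0,"az":0},
    {"tx":0,"ty":0,"tz":0.12,"ax":0,"ay":0,"az":0},
    {"tx":0,"ty":0,"tz":0.1,"ax":0,"ay":0,"az":0},
    {"tx":0,"ty":0,"tz":0.08,"ax":0,"ay":0,"az":0},
    {"tx":0,"ty":0,"tz":0.03,"ax":0,"ay":0,"az":0}
  ]
}}

```text
clock: 14.3
eef_pos: [486.9, 347.7, 90.5]
tcp_rot: [-3.141, 0.0, 1.487]
contact_force: [-5.3, -3.3, 17.7]
opening: 0.319
grasp_force: 41.6
```

Call:
{"name": "step_arm", "arguments": {
  "moves": [
    {"tx":0,"ty":0,"tz":0.02,"ax":0,"ay":0,"az":0},
    {"tx":0,"ty":0,"tz":0,"ax":0,"ay":0,"az":0}
  ]
}}

```text
clock: 14.55
eef_pos: [486.9, 347.7, 90.5]
tcp_rot: [3.142, -0.0, 1.487]
contact_force: [-4.7, -4.3, 16.3]
opening: 0.317
grasp_force: 41.7
```

Call:
{"name": "step_arm", "arguments": {
  "moves": [
    {"tx":0,"ty":0,"tz":0,"ax":0,"ay":0,"az":0},
    {"tx":0,"ty":0,"tz":0,"ax":0,"ay":0,"az":0},
    {"tx":0,"ty":0,"tz":-0.2,"ax":0,"ay":0,"az":0},
    {"tx":0,"ty":0,"tz":-0.8,"ax":0,"ay":0,"az":0},
    {"tx":0,"ty":0,"tz":-1,"ax":0,"ay":0,"az":0}
  ],
  "gripper": 0.6
}}

```text
clock: 15.18
eef_pos: [486.6, 347.4, 139.2]
tcp_rot: [-3.141, 0.001, 1.487]
contact_force: [1.0, 0.0, -0.1]
opening: 0.597
grasp_force: 0.0
```

Call:
{"name": "step_arm", "arguments": {
  "moves": [
    {"tx":0,"ty":0,"tz":-1,"ax":0,"ay":0,"az":0},
    {"tx":-1,"ty":0,"tz":-1,"ax":0,"ay":0,"az":0},
    {"tx":-1,"ty":0,"tz":-0.5,"ax":0,"ay":0,"az":0},
    {"tx":-1,"ty":0,"tz":0,"ax":0,"ay":0,"az":0},
    {"tx":-0.7,"ty":0,"tz":0,"ax":0,"ay":0,"az":0}
  ]
}}

```text
clock: 15.8
eef_pos: [478.5, 253.4, 200.7]
tcp_rot: [-3.14, 0.001, 1.486]
contact_force: [-0.3, -0.7, -0.2]
opening: 0.6
grasp_force: 0.0
```

Call:
{"name": "step_arm", "arguments": {
  "moves": [
    {"tx":-0.4,"ty":0,"tz":0,"ax":0,"ay":0,"az":0},
    {"tx":0,"ty":0,"tz":0,"ax":0,"ay":0,"az":0},
    {"tx":0,"ty":0,"tz":0,"ax":0,"ay":0,"az":0}
  ]
}}

```text
clock: 16.18
eef_pos: [478.5, 245.9, 201.3]
tcp_rot: [-3.141, -0.0, 1.487]
contact_force: [0.7, 0.2, -0.5]
opening: 0.601
grasp_force: 0.0
```

```bash
python3 - <<'E'
from h import *
plan(478.2,243.4,104,1.488)
c=take("wrist"); np.savez("w4.npz",**c); cv2.imwrite("pics/w5.png",c["p"][:,:,::-1])
for z in(90,94,98):
    x,y=487,348; im=rect(c,z,x,y,30,4); print("plug",z,blob(masks(im)["red"],x,y,30,4))
x,y=478,243; im=rect(c,101,x,y,40,4); m=masks(im); print("stripe",blob(m["orange"],x,y,40,4))
E
```

```text
turn az total -0.0 rad 0.001
pose [478.5 245.9 201.3] 1.487 shift after turn (25mm units) tx,ty,tz [-0.1   -0.005  3.893]
plug 90 [ 4.87355e+02  3.50046e+02  1.97190e+01  1.97060e+01 -8.10000e-02
  3.86000e+02]
plug 94 [487.344 349.628  19.37   19.35    1.488 372.438]
plug 98 [ 4.87293e+02  3.49246e+02  1.90060e+01  1.89940e+01 -8.20000e-02
  3.59438e+02]
stripe [478.557 253.871  16.279   4.084   1.494  64.25 ]
```

View pics/w5.png

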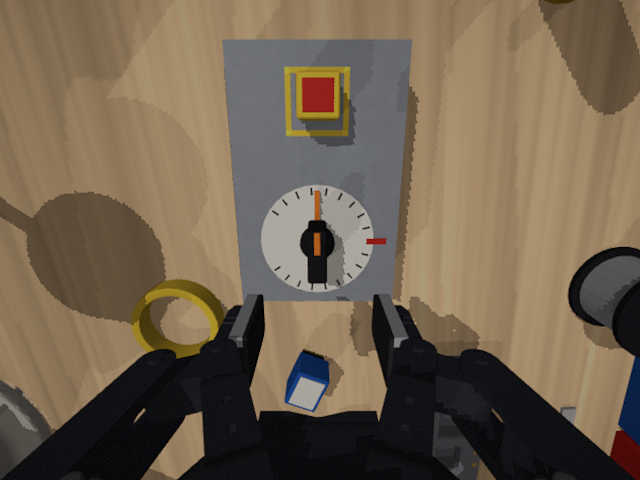

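The plug is home: TCP z is 90.5, exactly the holder's seated value plus 36. The dial is at (317,240), the pointer points up to (317,190) and the red tick is at (375,241), so the knob stands at about 1.577 rad. Gripping the knob now.

Call:
{"name": "step_arm", "arguments": {
  "moves": [
    {"tx":-0.1,"ty":0,"tz":1,"ax":0,"ay":0,"az":-0.004},
    {"tx":0,"ty":0,"tz":1,"ax":0,"ay":0,"az":0},
    {"tx":0,"ty":0,"tz":1,"ax":0,"ay":0,"az":0},
    {"tx":0,"ty":0,"tz":0.7,"ax":0,"ay":0,"az":0},
    {"tx":0,"ty":0,"tz":0.3,"ax":0,"ay":0,"az":0}
  ],
  "gripper": 0.45,
  "newtons": 20
}}

```text
clock: 16.85
eef_pos: [477.9, 243.2, 100.6]
tcp_rot: [-3.141, 0.001, 1.494]
contact_force: [-0.5, 0.5, -0.1]
opening: 0.447
grasp_force: 0.0
```

Call:
{"name": "step_arm", "arguments": {
  "moves": [
    {"tx":0,"ty":0,"tz":0,"ax":0,"ay":0,"az":0},
    {"tx":0,"ty":0,"tz":0,"ax":0,"ay":0,"az":0},
    {"tx":0,"ty":0,"tz":0,"ax":0,"ay":0,"az":0},
    {"tx":0,"ty":0,"tz":0,"ax":0,"ay":0,"az":0},
    {"tx":0,"ty":0,"tz":0,"ax":0,"ay":0,"az":0}
  ],
  "gripper": 0.05
}}

```text
clock: 17.48
eef_pos: [477.8, 243.2, 102.0]
tcp_rot: [-3.141, -0.0, 1.493]
contact_force: [-5.3, 2.1, 0.7]
opening: 0.162
grasp_force: 24.7
```

Call:
{"name": "step_arm", "arguments": {
  "moves": [
    {"tx":0,"ty":0,"tz":0,"ax":0,"ay":0,"az":0.08},
    {"tx":0,"ty":0,"tz":0,"ax":0,"ay":0,"az":0.1},
    {"tx":0,"ty":0,"tz":0,"ax":0,"ay":0,"az":0.1},
    {"tx":0,"ty":0,"tz":0,"ax":0,"ay":0,"az":0.1},
    {"tx":0,"ty":0,"tz":0,"ax":0,"ay":0,"az":0.1}
  ]
}}

```text
clock: 18.1
eef_pos: [478.2, 242.9, 102.0]
tcp_rot: [3.141, -0.0, 0.735]
contact_force: [-2.0, -0.1, -0.9]
opening: 0.158
grasp_force: 24.5
```

Call:
{"name": "step_arm", "arguments": {
  "moves": [
    {"tx":0,"ty":0,"tz":0,"ax":0,"ay":0,"az":0.1},
    {"tx":0,"ty":0,"tz":0,"ax":0,"ay":0,"az":0.1},
    {"tx":0,"ty":0,"tz":0,"ax":0,"ay":0,"az":0.1},
    {"tx":0,"ty":0,"tz":0,"ax":0,"ay":0,"az":0.1},
    {"tx":0,"ty":0,"tz":0,"ax":0,"ay":0,"az":0.1}
  ]
}}

```text
clock: 18.73
eef_pos: [478.3, 242.3, 102.0]
tcp_rot: [3.141, -0.001, -0.05]
contact_force: [-1.4, -4.0, 0.1]
opening: 0.155
grasp_force: 24.6
```

Call:
{"name": "step_arm", "arguments": {
  "moves": [
    {"tx":0,"ty":0,"tz":0,"ax":0,"ay":0,"az":0.023},
    {"tx":0,"ty":0,"tz":0,"ax":0,"ay":0,"az":0},
    {"tx":0,"ty":0,"tz":0,"ax":0,"ay":0,"az":0}
  ]
}}

```text
clock: 19.1
eef_pos: [478.4, 242.3, 102.0]
tcp_rot: [3.141, -0.0, -0.079]
contact_force: [-0.8, -5.2, 3.0]
opening: 0.158
grasp_force: 25.0
```

Call:
{"name": "step_arm", "arguments": {
  "moves": [
    {"tx":0,"ty":0,"tz":0,"ax":0,"ay":0,"az":0.003},
    {"tx":0,"ty":0,"tz":0,"ax":0,"ay":0,"az":0}
  ]
}}

```text
clock: 19.35
eef_pos: [478.3, 242.3, 102.0]
tcp_rot: [3.141, -0.0, -0.083]
contact_force: [-0.4, -5.7, 3.0]
opening: 0.162
grasp_force: 25.0
```

Call:
{"name": "step_arm", "arguments": {
  "moves": [
    {"tx":0,"ty":0,"tz":0,"ax":0,"ay":0,"az":0},
    {"tx":0,"ty":0,"tz":0,"ax":0,"ay":0,"az":0},
    {"tx":0,"ty":0,"tz":0,"ax":0,"ay":0,"az":0},
    {"tx":0,"ty":0,"tz":-0.4,"ax":0,"ay":0,"az":0},
    {"tx":0,"ty":0,"tz":-1,"ax":0,"ay":0,"az":0}
  ],
  "gripper": 0.5
}}

```text
clock: 19.98
eef_pos: [477.5, 242.8, 136.5]
tcp_rot: [3.141, 0.002, -0.086]
contact_force: [-0.6, 0.5, -0.2]
opening: 0.497
grasp_force: 0.0
```

Call:
{"name": "step_arm", "arguments": {
  "moves": [
    {"tx":0,"ty":0,"tz":-1,"ax":0,"ay":0,"az":0},
    {"tx":0,"ty":0,"tz":-1,"ax":0,"ay":0,"az":0},
    {"tx":0,"ty":0,"tz":-0.6,"ax":0,"ay":0,"az":0},
    {"tx":0,"ty":0,"tz":0,"ax":0,"ay":0,"az":0},
    {"tx":0,"ty":0,"tz":0,"ax":0,"ay":0,"az":0}
  ]
}}

```text
clock: 20.6
eef_pos: [477.7, 242.8, 200.8]
tcp_rot: [3.141, 0.001, -0.087]
contact_force: [-0.7, -0.5, -0.6]
opening: 0.496
grasp_force: 0.0
```

```bash
python3 - <<'E'
from h import *
plan(487,347.5,201,1.488)
c=take("wrist"); np.savez("w5.npz",**c); cv2.imwrite("pics/w6.png",c["p"][:,:,::-1])
x,y=478,243; im=rect(c,101,x,y,40,4); m=masks(im); print("stripe",blob(m["orange"],x,y,40,4))
for z in(60,65): 
    im=rect(c,z,x,y,60,4); m=masks(im)
    k,l,st,ce=cv2.connectedComponentsWithStats(m["orange"].astype(np.uint8))
    print(z,"red",blob(m["red"],x,y,60,4),"or",[(x-60+ce[i][0]/4,y-60+ce[i][1]/4,st[i,2:].tolist()) for i in range(1,k) if st[i,4]>100])
    for i in range(1,k):
        if st[i,4]>100: print(blob(l==i,x,y,60,4))
E
```

```text
turn az total 0.998 rad -1.567
pose [477.7 242.8 200.8] -0.087 shift after turn (25mm units) tx,ty,tz [-4.204 -0.023 -0.008]
stripe [ 4.88081e+02  2.42597e+02  1.63810e+01  4.15200e+00 -8.30000e-02
  6.63750e+01]
60 red [ 5.26031e+02  2.39338e+02  1.42590e+01  4.61700e+00 -9.10000e-02
  6.22500e+01] or [(np.float64(509.5049070247934), np.float64(240.69679752066116), [84, 20, 968]), (np.float64(474.9844585561497), np.float64(243.59893048128342), [79, 25, 1496])]
[ 5.08572e+02  2.40641e+02  2.08680e+01  3.78500e+00 -5.40000e-02
  6.05000e+01]
[ 4.7497e+02  2.4364e+02  1.9473e+01  4.9440e+00 -8.5000e-02  9.3500e+01]
65 red [ 5.26732e+02  2.39276e+02  1.38160e+01  4.49600e+00 -8.00000e-02
  5.97500e+01] or [(np.float64(510.47616468039), np.float64(240.61700975081257), [81, 19, 923]), (np.float64(476.58679114799446), np.float64(243.48115491009682), [77, 24, 1446])]
[ 5.09694e+02  2.40539e+02  2.01110e+01  3.55200e+00 -5.80000e-02
  5.76880e+01]
[ 4.76561e+02  2.43493e+02  1.90590e+01  4.83200e+00 -8.20000e-02
  9.03750e+01]
```

View pics/w6.png

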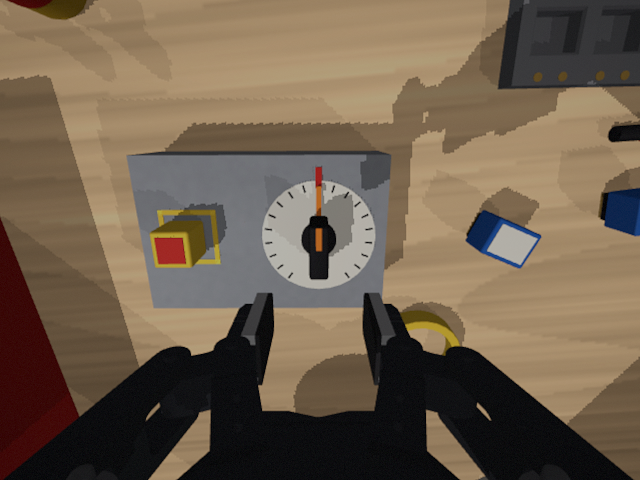

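The pointer, at (319,200), lies on the red tick at (319,177), and the stripe's angle of -0.083 equals the tester's. Fetching the plug back.

Call:
{"name": "step_arm", "arguments": {
  "moves": [
    {"tx":0,"ty":0,"tz":0,"ax":0,"ay":0,"az":-0.1},
    {"tx":0,"ty":0,"tz":0,"ax":0,"ay":0,"az":-0.113},
    {"tx":0,"ty":0,"tz":0,"ax":0,"ay":0,"az":-0.113},
    {"tx":0,"ty":0,"tz":0,"ax":0,"ay":0,"az":-0.113},
    {"tx":0,"ty":0,"tz":0,"ax":0,"ay":0,"az":-0.113}
  ]
}}

```text
clock: 21.28
eef_pos: [477.7, 242.8, 200.4]
tcp_rot: [-3.141, 0.002, 0.786]
contact_force: [-0.6, 1.0, -0.5]
opening: 0.499
grasp_force: 0.0
```

Call:
{"name": "step_arm", "arguments": {
  "moves": [
    {"tx":0,"ty":0,"tz":0,"ax":0,"ay":0,"az":-0.113},
    {"tx":0,"ty":0,"tz":0,"ax":0,"ay":0,"az":-0.113},
    {"tx":0,"ty":0,"tz":0,"ax":0,"ay":0,"az":-0.113},
    {"tx":0,"ty":0,"tz":0,"ax":0,"ay":0,"az":-0.111},
    {"tx":0.7,"ty":0,"tz":0,"ax":0,"ay":0,"az":0}
  ],
  "gripper": 0.6
}}

```text
clock: 21.9
eef_pos: [479.2, 260.1, 200.6]
tcp_rot: [-3.14, 0.001, 1.485]
contact_force: [-0.4, 0.1, 0.7]
opening: 0.596
grasp_force: 0.0
```

Call:
{"name": "step_arm", "arguments": {
  "moves": [
    {"tx":1,"ty":0.02,"tz":0,"ax":0,"ay":0,"az":0},
    {"tx":1,"ty":0,"tz":0,"ax":0,"ay":0,"az":0},
    {"tx":1,"ty":0,"tz":0,"ax":0,"ay":0,"az":0},
    {"tx":0.5,"ty":0,"tz":0.5,"ax":0,"ay":0,"az":0},
    {"tx":0,"ty":0,"tz":1,"ax":0,"ay":0,"az":0}
  ]
}}

```text
clock: 22.52
eef_pos: [487.8, 349.4, 163.6]
tcp_rot: [3.14, -0.001, 1.488]
contact_force: [0.3, 0.2, 0.1]
opening: 0.602
grasp_force: 0.0
```

```bash
python3 - <<'E'
from h import *
plan(486.8,347.6,90.5,1.487)
E
```

```text
turn az total 0.001 rad -0.001
pose [487.8 349.4 163.6] 1.488 shift after turn (25mm units) tx,ty,tz [-0.075 -0.033  2.923]
```

Call:
{"name": "step_arm", "arguments": {
  "moves": [
    {"tx":-0.06,"ty":-0.02,"tz":0.9,"ax":0,"ay":0,"az":0},
    {"tx":0,"ty":0,"tz":1,"ax":0,"ay":0,"az":0},
    {"tx":0,"ty":0,"tz":0.7,"ax":0,"ay":0,"az":0},
    {"tx":0,"ty":0,"tz":0.3,"ax":0,"ay":0,"az":0},
    {"tx":0,"ty":0,"tz":0,"ax":0,"ay":0,"az":0}
  ]
}}

```text
clock: 23.15
eef_pos: [486.7, 346.1, 91.2]
tcp_rot: [-3.141, 0.0, 1.487]
contact_force: [0.7, -0.0, -0.1]
opening: 0.604
grasp_force: 0.0
```

```bash
python3 - <<'E'
from h import *
plan(486.8,347.6,90.5,1.487)
E
```

```text
turn az total 0.0 rad -0.0
pose [486.7 346.1  91.2] 1.487 shift after turn (25mm units) tx,ty,tz [ 0.059 -0.001  0.027]
```

Now I correct by 0.06, grip and lift, then turn to yaw 2.015.

Call:
{"name": "step_arm", "arguments": {
  "moves": [
    {"tx":0.06,"ty":0,"tz":0.02,"ax":0,"ay":0,"az":0},
    {"tx":0,"ty":0,"tz":0,"ax":0,"ay":0,"az":0}
  ],
  "newtons": 40
}}

```text
clock: 23.4
eef_pos: [487.4, 348.1, 91.8]
tcp_rot: [3.141, -0.001, 1.487]
contact_force: [0.7, -0.0, -0.1]
opening: 0.598
grasp_force: 0.0
```

Call:
{"name": "step_arm", "arguments": {
  "moves": [
    {"tx":0,"ty":0,"tz":0,"ax":0,"ay":0,"az":0},
    {"tx":0,"ty":0,"tz":0,"ax":0,"ay":0,"az":0},
    {"tx":0,"ty":0,"tz":0,"ax":0,"ay":0,"az":0},
    {"tx":0,"ty":0,"tz":0,"ax":0,"ay":0,"az":0},
    {"tx":0,"ty":0,"tz":0,"ax":0,"ay":0,"az":0}
  ],
  "gripper": 0.1
}}

```text
clock: 24.02
eef_pos: [487.2, 347.8, 91.6]
tcp_rot: [3.141, -0.0, 1.487]
contact_force: [-0.9, -0.1, 5.1]
opening: 0.321
grasp_force: 40.0
```

Call:
{"name": "step_arm", "arguments": {
  "moves": [
    {"tx":0,"ty":0,"tz":-0.3,"ax":0,"ay":0,"az":0},
    {"tx":0,"ty":0,"tz":-0.7,"ax":0,"ay":0,"az":0},
    {"tx":0,"ty":0,"tz":-1,"ax":0,"ay":0,"az":0},
    {"tx":0,"ty":0,"tz":-1,"ax":0,"ay":0,"az":0},
    {"tx":0,"ty":0,"tz":-1,"ax":0,"ay":0,"az":0}
  ]
}}

```text
clock: 24.65
eef_pos: [487.0, 347.7, 193.0]
tcp_rot: [3.141, -0.001, 1.487]
contact_force: [0.4, -0.1, -1.3]
opening: 0.32
grasp_force: 39.4
```

Call:
{"name": "step_arm", "arguments": {
  "moves": [
    {"tx":0,"ty":0,"tz":-0.2,"ax":0,"ay":0,"az":-0.112},
    {"tx":0,"ty":0,"tz":0,"ax":0,"ay":0,"az":-0.112},
    {"tx":0,"ty":0,"tz":0,"ax":0,"ay":0,"az":-0.112},
    {"tx":0,"ty":0,"tz":0,"ax":0,"ay":0,"az":0},
    {"tx":0,"ty":0,"tz":0,"ax":0,"ay":0,"az":0}
  ]
}}

```text
clock: 25.28
eef_pos: [487.0, 347.7, 196.6]
tcp_rot: [3.141, -0.0, 2.011]
contact_force: [-0.6, -0.1, -0.7]
opening: 0.319
grasp_force: 39.3
```

```bash
python3 - <<'E'
from h import *
plan(465.6,-190.5,120,2.015)
E
```

```text
turn az total -0.002 rad 0.004
pose [487.  347.7 196.6] 2.011 shift after turn (25mm units) tx,ty,tz [-19.071 -10.024   3.063]
```

Call:
{"name": "step_arm", "arguments": {
  "moves": [
    {"tx":-0.5,"ty":-0.26,"tz":0,"ax":0,"ay":0,"az":-0.002},
    {"tx":-1,"ty":-0.53,"tz":0,"ax":0,"ay":0,"az":0},
    {"tx":-1,"ty":-0.53,"tz":0,"ax":0,"ay":0,"az":0},
    {"tx":-1,"ty":-0.53,"tz":0,"ax":0,"ay":0,"az":0},
    {"tx":-1,"ty":-0.53,"tz":0,"ax":0,"ay":0,"az":0}
  ]
}}

```text
clock: 25.9
eef_pos: [481.5, 218.7, 196.0]
tcp_rot: [-3.141, 0.0, 2.017]
contact_force: [0.2, 0.0, -1.8]
opening: 0.32
grasp_force: 39.4
```

Call:
{"name": "step_arm", "arguments": {
  "moves": [
    {"tx":-1,"ty":-0.53,"tz":0,"ax":0,"ay":0,"az":0},
    {"tx":-1,"ty":-0.53,"tz":0,"ax":0,"ay":0,"az":0},
    {"tx":-1,"ty":-0.53,"tz":0,"ax":0,"ay":0,"az":0},
    {"tx":-1,"ty":-0.53,"tz":0,"ax":0,"ay":0,"az":0},
    {"tx":-1,"ty":-0.53,"tz":0,"ax":0,"ay":0,"az":0}
  ]
}}

```text
clock: 26.52
eef_pos: [475.7, 77.5, 196.1]
tcp_rot: [-3.141, 0.0, 2.017]
contact_force: [-0.5, 0.1, -0.9]
opening: 0.319
grasp_force: 39.4
```

Call:
{"name": "step_arm", "arguments": {
  "moves": [
    {"tx":-1,"ty":-0.53,"tz":0,"ax":0,"ay":0,"az":0},
    {"tx":-1,"ty":-0.53,"tz":0,"ax":0,"ay":0,"az":0},
    {"tx":-1,"ty":-0.53,"tz":0,"ax":0,"ay":0,"az":0},
    {"tx":-1,"ty":-0.53,"tz":0,"ax":0,"ay":0,"az":0},
    {"tx":-1,"ty":-0.53,"tz":0,"ax":0,"ay":0,"az":0}
  ]
}}

```text
clock: 27.15
eef_pos: [469.9, -63.7, 196.1]
tcp_rot: [-3.141, 0.0, 2.017]
contact_force: [0.2, -0.3, -0.2]
opening: 0.322
grasp_force: 39.4
```

Call:
{"name": "step_arm", "arguments": {
  "moves": [
    {"tx":-1,"ty":-0.53,"tz":0.3,"ax":0,"ay":0,"az":0},
    {"tx":-1,"ty":-0.53,"tz":0.7,"ax":0,"ay":0,"az":0},
    {"tx":-1,"ty":-0.5,"tz":1,"ax":0,"ay":0,"az":0},
    {"tx":-1,"ty":-0.3,"tz":0.8,"ax":0,"ay":0,"az":0},
    {"tx":-0.57,"ty":0,"tz":0.2,"ax":0,"ay":0,"az":0}
  ]
}}

```text
clock: 27.78
eef_pos: [476.9, -186.5, 120.1]
tcp_rot: [-3.14, -0.002, 2.016]
contact_force: [0.2, 0.3, -0.9]
opening: 0.318
grasp_force: 39.5
```

Call:
{"name": "step_arm", "arguments": {
  "moves": [
    {"tx":0,"ty":0,"tz":0,"ax":0,"ay":0,"az":0},
    {"tx":0,"ty":0,"tz":0,"ax":0,"ay":0,"az":0}
  ]
}}

```text
clock: 28.02
eef_pos: [478.3, -184.9, 121.7]
tcp_rot: [3.141, 0.0, 2.018]
contact_force: [-0.1, 0.5, -0.6]
opening: 0.32
grasp_force: 39.5
```

```bash
python3 - <<'E'
from h import *
plan(465.6,-190.5,55.5,2.015)
E
```

```text
turn az total 0.002 rad -0.003
pose [ 478.3 -184.9  121.7] 2.018 shift after turn (25mm units) tx,ty,tz [ 0.016 -0.554  2.649]
```

Call:
{"name": "step_arm", "arguments": {
  "moves": [
    {"tx":0.02,"ty":-0.35,"tz":0.3,"ax":0,"ay":0,"az":0.002},
    {"tx":0,"ty":-0.2,"tz":0.8,"ax":0,"ay":0,"az":0},
    {"tx":0,"ty":0,"tz":0.6,"ax":0,"ay":0,"az":0},
    {"tx":0,"ty":0,"tz":0.2,"ax":0,"ay":0,"az":0},
    {"tx":0,"ty":0,"tz":0,"ax":0,"ay":0,"az":0}
  ]
}}

```text
clock: 28.65
eef_pos: [465.5, -190.7, 73.3]
tcp_rot: [-3.141, -0.0, 2.015]
contact_force: [0.3, 0.2, -0.0]
opening: 0.324
grasp_force: 39.5
```

```bash
python3 - <<'E'
from h import *
plan(465.6,-190.5,55.5,2.015); print(r.sense()["contact_force"])
E
```

```text
turn az total 0.0 rad -0.0
pose [ 465.5 -190.7   73.3] 2.015 shift after turn (25mm units) tx,ty,tz [0.005 0.006 0.713]
[ 0.34237274  0.22083984 -0.04595606]
```

Call:
{"name": "step_arm", "arguments": {
  "moves": [
    {"tx":0,"ty":0,"tz":0.12,"ax":0,"ay":0,"az":0},
    {"tx":0,"ty":0,"tz":0.12,"ax":0,"ay":0,"az":0},
    {"tx":0,"ty":0,"tz":0.08,"ax":0,"ay":0,"az":0}
  ]
}}

```text
clock: 29.02
eef_pos: [465.6, -190.9, 65.5]
tcp_rot: [3.141, 0.0, 2.015]
contact_force: [-0.5, -0.2, -0.4]
opening: 0.322
grasp_force: 39.5
```

Call:
{"name": "step_arm", "arguments": {
  "moves": [
    {"tx":0,"ty":0,"tz":0.12,"ax":0,"ay":0,"az":0},
    {"tx":0,"ty":0,"tz":0.12,"ax":0,"ay":0,"az":0},
    {"tx":0,"ty":0,"tz":0.1,"ax":0,"ay":0,"az":0},
    {"tx":0,"ty":0,"tz":0.06,"ax":0,"ay":0,"az":0},
    {"tx":0,"ty":0,"tz":0,"ax":0,"ay":0,"az":0}
  ]
}}

```text
clock: 29.65
eef_pos: [465.5, -190.8, 55.6]
tcp_rot: [-3.141, -0.0, 2.015]
contact_force: [-0.9, 0.6, 1.8]
opening: 0.327
grasp_force: 39.6
```

Call:
{"name": "step_arm", "arguments": {
  "moves": [
    {"tx":0,"ty":0,"tz":0.03,"ax":0,"ay":0,"az":0},
    {"tx":0,"ty":0,"tz":0.03,"ax":0,"ay":0,"az":0},
    {"tx":0,"ty":0,"tz":0,"ax":0,"ay":0,"az":0}
  ]
}}

```text
clock: 30.02
eef_pos: [465.5, -190.9, 55.5]
tcp_rot: [3.142, 0.0, 2.015]
contact_force: [-6.2, 2.1, 24.8]
opening: 0.322
grasp_force: 42.9
```

Call:
{"name": "step_arm", "arguments": {
  "moves": [
    {"tx":0,"ty":0,"tz":0,"ax":0,"ay":0,"az":0},
    {"tx":0,"ty":0,"tz":0,"ax":0,"ay":0,"az":0},
    {"tx":0,"ty":0,"tz":-0.2,"ax":0,"ay":0,"az":0},
    {"tx":0,"ty":0,"tz":-0.8,"ax":0,"ay":0,"az":0},
    {"tx":0,"ty":0,"tz":-1,"ax":0,"ay":0,"az":0}
  ],
  "gripper": 0.6
}}

```text
clock: 30.65
eef_pos: [465.1, -190.7, 104.3]
tcp_rot: [-3.141, -0.001, 2.015]
contact_force: [-0.9, -1.5, -0.4]
opening: 0.6
grasp_force: 0.0
```

Call:
{"name": "step_arm", "arguments": {
  "moves": [
    {"tx":0,"ty":0,"tz":-1,"ax":0,"ay":0,"az":0},
    {"tx":0,"ty":0,"tz":-1,"ax":0,"ay":0,"az":0},
    {"tx":0,"ty":0,"tz":-1,"ax":0,"ay":0,"az":0},
    {"tx":0,"ty":0,"tz":-1,"ax":0,"ay":0,"az":0},
    {"tx":0,"ty":0,"tz":-0.5,"ax":0,"ay":0,"az":0}
  ]
}}

```text
clock: 31.28
eef_pos: [466.0, -191.0, 217.9]
tcp_rot: [3.14, 0.001, 2.015]
contact_force: [0.9, 0.2, -0.3]
opening: 0.6
grasp_force: 0.0
```

```bash
cat >> h.py <<'E'
def relays():
    c=take("top"); out=[]
    im=rect(c,48,480,-100,350,4)   # x 130..830, y -450..250
    m=masks(im); H,S,V=[q.astype(int) for q in cv2.split(hsv(im))]
    k,l,st,ce=cv2.connectedComponentsWithStats(((S<70)&(V>100)).astype(np.uint8))
    for i in range(1,k):
        if 600<st[i,4]/16<1100 and max(st[i,2:4])<180:
            b=blob(l==i,480,-100,350,4)
            ring=cv2.dilate((l==i).astype(np.uint8),np.ones((25,25)))>0
            if 30<b[2]<37 and 23<b[3]<29 and m["blue"][ring].mean()>.15: out.append(b); print("relay",b)
    x,y=466,-190; q=rect(c,58,x,y,30,4); print("plug",blob(masks(q)["red"],x,y,30,4))
    return c
def screws(c):
    x,y=613,-31; im=rect(c,22,x,y,125,4); H,S,V=[q.astype(int) for q in cv2.split(hsv(im))]
    m=((H>14)&(H<30)&(S>100)&(V>70)).astype(np.uint8)
    k,l,st,ce=cv2.connectedComponentsWithStats(m)
    g=[i for i in range(1,k) if 150<st[i,4]<900 and max(st[i,2:4])<34]
    P=np.c_[x-125+ce[g,0]/4,y-125+ce[g,1]/4]; print(len(g),P.round(1).tolist()); return P
E
python3 - <<'E'
from h import *
c=relays(); screws(c)
np.savez("top1.npz",**c); w=take("wrist"); np.savez("w6.npz",**w)
x,y=466,-190; q=rect(w,58,x,y,30,4); print("wplug",blob(masks(q)["red"],x,y,30,4)); screws(w)
plan(466,-190,231)
E
```

```text
relay [469.621 -46.303  34.597  26.831  -1.518 891.75 ]
relay [454.249  78.332  34.598  26.495   1.09  889.438]
plug None
17 [[639.3, -118.0], [575.4, -113.6], [640.6, -98.1], [576.8, -93.6], [642.6, -68.0], [578.9, -63.8], [644.2, -48.1], [580.3, -43.9], [645.9, -18.1], [582.0, -13.7], [556.6, -6.2], [647.3, 1.8], [583.5, 6.2], [649.4, 32.0], [585.5, 36.1], [650.5, 51.7], [587.0, 55.8]]
wplug [ 4.65764e+02 -1.89575e+02  1.89060e+01  1.87980e+01  4.46000e-01
  3.50812e+02]
16 [[638.8, -117.0], [574.6, -112.7], [640.1, -96.9], [575.9, -92.6], [642.1, -66.8], [578.0, -62.5], [643.5, -46.7], [579.3, -42.5], [645.5, -16.6], [581.3, -12.4], [646.8, 3.4], [582.6, 7.6], [648.8, 33.5], [584.6, 37.7], [649.8, 53.2], [586.0, 57.8]]
pose [ 466.1 -191.1  217.6] 2.015 shift after turn (25mm units) tx,ty,tz [ 0.042  0.014 -0.535]
```

The plug is home: it seated at the expected z with 25 N. The two cameras agree on the rail: centre about (612.7,-30.3), yaw about -0.066. Next is relay D.

Call:
{"name": "step_arm", "arguments": {
  "moves": [
    {"tx":0,"ty":0,"tz":0,"ax":0,"ay":0,"az":-0.062},
    {"tx":-0.6,"ty":-0.3,"tz":0,"ax":0,"ay":0,"az":0},
    {"tx":-1,"ty":-0.5,"tz":0,"ax":0,"ay":0,"az":0},
    {"tx":-1,"ty":-0.5,"tz":0,"ax":0,"ay":0,"az":0},
    {"tx":-1,"ty":-0.5,"tz":0,"ax":0,"ay":0,"az":0}
  ],
  "gripper": 0.8
}}

```text
clock: 32.0
eef_pos: [473.1, -292.9, 215.7]
tcp_rot: [-3.141, -0.001, 2.11]
contact_force: [-0.6, 0.7, -0.1]
opening: 0.8
grasp_force: 0.0
```

Call:
{"name": "step_arm", "arguments": {
  "moves": [
    {"tx":-1,"ty":-0.5,"tz":0,"ax":0,"ay":0,"az":0},
    {"tx":-0.67,"ty":-0.36,"tz":0,"ax":0,"ay":0,"az":0},
    {"tx":0,"ty":0,"tz":0,"ax":0,"ay":0,"az":0},
    {"tx":0,"ty":0,"tz":0,"ax":0,"ay":0,"az":0}
  ]
}}

```text
clock: 32.5
eef_pos: [476.1, -337.5, 216.1]
tcp_rot: [-3.141, -0.001, 2.112]
contact_force: [0.1, -0.2, -0.8]
opening: 0.805
grasp_force: 0.0
```

```bash
cat >> h.py <<'E'
def wrel(x,y,z=48,pl=True):
    c=take("wrist"); im=rect(c,z,x,y,45,4); H,S,V=[q.astype(int) for q in cv2.split(hsv(im))]
    b=blob((S<70)&(V>100),x,y,45,4); print("wrist relay",b); return c,b
E
python3 - <<'E'
from h import *
c,b=wrel(477,-338); np.savez("w7.npz",**c); plan(b[0],b[1],42,b[4])
t=take("top"); 
for k,(x,y) in dict(A=(576.3,-245.1),B=(469.7,-46.3),C=(454.3,78.3)).items():
    im=rect(t,48,x,y,45,4); H,S,V=[q.astype(int) for q in cv2.split(hsv(im))]; print(k,blob((S<70)&(V>100),x,y,45,4))
E
```

```text
wrist relay [ 475.886 -337.893   34.686   26.754   -1.03   918.   ]
turn az total 0.001 rad -0.001
pose [ 476.3 -337.3  216.3] 2.112 shift after turn (25mm units) tx,ty,tz [-0.012 -0.025  6.972]
A [ 576.425 -244.975   34.75    26.75    -1.571  897.75 ]
B [469.677 -46.297  34.696  26.822  -1.525 891.188]
C [454.264  78.314  34.509  26.501   1.09  888.75 ]
```

Call:
{"name": "step_arm", "arguments": {
  "moves": [
    {"tx":-0.03,"ty":-0.01,"tz":0.7,"ax":0,"ay":0,"az":0},
    {"tx":0,"ty":0,"tz":1,"ax":0,"ay":0,"az":0},
    {"tx":0,"ty":0,"tz":1,"ax":0,"ay":0,"az":0},
    {"tx":0,"ty":0,"tz":1,"ax":0,"ay":0,"az":0},
    {"tx":0,"ty":0,"tz":1,"ax":0,"ay":0,"az":0}
  ]
}}

```text
clock: 33.22
eef_pos: [476.3, -338.0, 97.2]
tcp_rot: [-3.141, -0.001, 2.113]
contact_force: [-0.6, -0.9, -0.5]
opening: 0.802
grasp_force: 0.0
```

Call:
{"name": "step_arm", "arguments": {
  "moves": [
    {"tx":0,"ty":0,"tz":1,"ax":0,"ay":0,"az":0},
    {"tx":0,"ty":0,"tz":0.8,"ax":0,"ay":0,"az":0},
    {"tx":0,"ty":0,"tz":0.43,"ax":0,"ay":0,"az":0},
    {"tx":0,"ty":0,"tz":0,"ax":0,"ay":0,"az":0},
    {"tx":0,"ty":0,"tz":0,"ax":0,"ay":0,"az":0}
  ]
}}

```text
clock: 33.85
eef_pos: [477.0, -338.9, 43.8]
tcp_rot: [3.141, 0.001, 2.113]
contact_force: [0.2, 0.4, 0.2]
opening: 0.798
grasp_force: 0.0
```

Call:
{"name": "step_arm", "arguments": {
  "moves": [
    {"tx":0,"ty":0,"tz":0,"ax":0,"ay":0,"az":0},
    {"tx":0,"ty":0,"tz":0,"ax":0,"ay":0,"az":0},
    {"tx":0,"ty":0,"tz":0,"ax":0,"ay":0,"az":0},
    {"tx":0,"ty":0,"tz":0,"ax":0,"ay":0,"az":0},
    {"tx":0,"ty":0,"tz":0,"ax":0,"ay":0,"az":0}
  ],
  "gripper": 0.1
}}

```text
clock: 34.48
eef_pos: [477.0, -339.1, 44.0]
tcp_rot: [3.141, 0.001, 2.113]
contact_force: [-0.9, 0.8, 6.5]
opening: 0.391
grasp_force: 40.6
```

Call:
{"name": "step_arm", "arguments": {
  "moves": [
    {"tx":0,"ty":0,"tz":-0.4,"ax":0,"ay":0,"az":0},
    {"tx":0,"ty":0,"tz":-1,"ax":0,"ay":0,"az":0.095},
    {"tx":0,"ty":0,"tz":-1,"ax":0,"ay":0,"az":0.095},
    {"tx":0,"ty":0,"tz":-1,"ax":0,"ay":0,"az":0.1},
    {"tx":0,"ty":0,"tz":-0.6,"ax":0,"ay":0,"az":0.096}
  ]
}}

```text
clock: 35.1
eef_pos: [477.0, -339.0, 145.1]
tcp_rot: [3.14, 0.001, 1.501]
contact_force: [0.4, -0.1, -0.6]
opening: 0.39
grasp_force: 39.8
```

Call:
{"name": "step_arm", "arguments": {
  "moves": [
    {"tx":0,"ty":0,"tz":0,"ax":0,"ay":0,"az":0},
    {"tx":0,"ty":0,"tz":0,"ax":0,"ay":0,"az":0}
  ]
}}

```text
clock: 35.35
eef_pos: [476.3, -338.5, 142.9]
tcp_rot: [-3.141, -0.0, 1.509]
contact_force: [0.8, -0.8, -2.2]
opening: 0.387
grasp_force: 39.8
```

```bash
python3 - <<'E'
from h import *
plan(607.7,-105.1,150,1.505)
E
```

```text
turn az total 0.003 rad -0.004
pose [ 476.3 -338.5  142.9] 1.509 shift after turn (25mm units) tx,ty,tz [ 9.663  4.63  -0.286]
```

Call:
{"name": "step_arm", "arguments": {
  "moves": [
    {"tx":0.5,"ty":0.24,"tz":0,"ax":0,"ay":0,"az":0.003},
    {"tx":1,"ty":0.48,"tz":0,"ax":0,"ay":0,"az":0},
    {"tx":1,"ty":0.48,"tz":0,"ax":0,"ay":0,"az":0},
    {"tx":1,"ty":0.48,"tz":0,"ax":0,"ay":0,"az":0},
    {"tx":1,"ty":0.48,"tz":0,"ax":0,"ay":0,"az":0}
  ]
}}

```text
clock: 35.98
eef_pos: [538.6, -228.5, 142.5]
tcp_rot: [-3.14, -0.001, 1.503]
contact_force: [-0.2, 0.7, -1.6]
opening: 0.387
grasp_force: 39.8
```

Call:
{"name": "step_arm", "arguments": {
  "moves": [
    {"tx":1,"ty":0.48,"tz":0,"ax":0,"ay":0,"az":0},
    {"tx":1,"ty":0.48,"tz":0,"ax":0,"ay":0,"az":0},
    {"tx":1,"ty":0.48,"tz":0.2,"ax":0,"ay":0,"az":0},
    {"tx":1,"ty":0.48,"tz":0.5,"ax":0,"ay":0,"az":0},
    {"tx":0.8,"ty":0.4,"tz":0.6,"ax":0,"ay":0,"az":0}
  ]
}}

```text
clock: 36.6
eef_pos: [604.9, -112.8, 109.8]
tcp_rot: [-3.141, -0.0, 1.503]
contact_force: [-0.1, -0.9, -0.6]
opening: 0.393
grasp_force: 39.8
```

Call:
{"name": "step_arm", "arguments": {
  "moves": [
    {"tx":0.35,"ty":0.16,"tz":0.3,"ax":0,"ay":0,"az":0},
    {"tx":0,"ty":0,"tz":0,"ax":0,"ay":0,"az":0},
    {"tx":0,"ty":0,"tz":0,"ax":0,"ay":0,"az":0},
    {"tx":0,"ty":0,"tz":0,"ax":0,"ay":0,"az":0}
  ]
}}

```text
clock: 37.1
eef_pos: [609.0, -106.9, 103.8]
tcp_rot: [3.141, 0.0, 1.501]
contact_force: [0.2, -1.0, 0.3]
opening: 0.389
grasp_force: 39.9
```

```bash
python3 - <<'E'
from h import *
plan(607.7,-105.1,52,1.505)
p=r.sense()["eef_pos"]; c,b=wrel(p[0],p[1],p[2]+4); np.savez("w8.npz",**c); cv2.imwrite("pics/w8.png",c["p"][:,:,::-1]); screws(c)
E
```

```text
turn az total -0.003 rad 0.004
pose [ 609.  -106.9  103.8] 1.501 shift after turn (25mm units) tx,ty,tz [ 0.068 -0.057  2.072]
wrist relay [ 609.351 -105.821   35.072   26.741    1.501  930.188]
15 [[638.0, -117.9], [573.7, -113.6], [647.2, -102.1], [639.3, -97.7], [575.0, -93.5], [641.4, -67.6], [577.0, -63.3], [642.7, -47.5], [578.4, -43.2], [644.7, -17.3], [580.4, -13.0], [646.1, 2.8], [581.7, 7.0], [648.1, 33.0], [583.7, 37.2]]
```

View pics/w8.png

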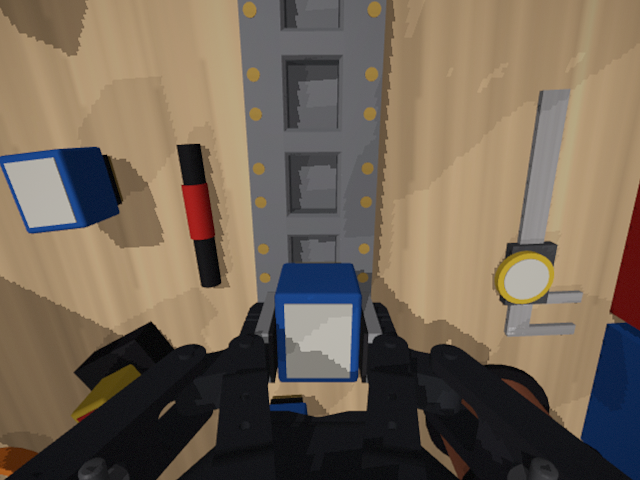

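The relay is held level at (318,345) over the rail, with hole 0 beneath it. I'm offsetting by about (-2.0,+0.5) mm and descending.

Call:
{"name": "step_arm", "arguments": {
  "moves": [
    {"tx":0.02,"ty":-0.08,"tz":0.4,"ax":0,"ay":0,"az":-0.002},
    {"tx":0,"ty":0,"tz":0.7,"ax":0,"ay":0,"az":0},
    {"tx":0,"ty":0,"tz":0.3,"ax":0,"ay":0,"az":0},
    {"tx":0,"ty":0,"tz":0.12,"ax":0,"ay":0,"az":0},
    {"tx":0,"ty":0,"tz":0.12,"ax":0,"ay":0,"az":0}
  ]
}}

```text
clock: 37.78
eef_pos: [607.2, -105.5, 62.1]
tcp_rot: [3.142, -0.0, 1.505]
contact_force: [0.1, 0.2, -0.3]
opening: 0.392
grasp_force: 39.9
```

Call:
{"name": "step_arm", "arguments": {
  "moves": [
    {"tx":0,"ty":0,"tz":0.08,"ax":0,"ay":0,"az":0},
    {"tx":0,"ty":0,"tz":0,"ax":0,"ay":0,"az":0}
  ]
}}

```text
clock: 38.02
eef_pos: [607.5, -105.8, 60.5]
tcp_rot: [3.14, 0.0, 1.505]
contact_force: [0.3, -2.6, -1.7]
opening: 0.394
grasp_force: 39.9
```

Entering cleanly, 5.5 mm in. Pressing home and releasing.

Call:
{"name": "step_arm", "arguments": {
  "moves": [
    {"tx":0,"ty":0,"tz":0.12,"ax":0,"ay":0,"az":0},
    {"tx":0,"ty":0,"tz":0.12,"ax":0,"ay":0,"az":0},
    {"tx":0,"ty":0,"tz":0.08,"ax":0,"ay":0,"az":0},
    {"tx":0,"ty":0,"tz":0.05,"ax":0,"ay":0,"az":0},
    {"tx":0,"ty":0,"tz":0,"ax":0,"ay":0,"az":0}
  ]
}}

```text
clock: 38.65
eef_pos: [607.1, -105.8, 52.0]
tcp_rot: [3.142, 0.0, 1.505]
contact_force: [-4.1, -4.9, 13.1]
opening: 0.394
grasp_force: 41.7
```

Call:
{"name": "step_arm", "arguments": {
  "moves": [
    {"tx":0,"ty":0,"tz":0,"ax":0,"ay":0,"az":0},
    {"tx":0,"ty":0,"tz":0,"ax":0,"ay":0,"az":0},
    {"tx":0,"ty":0,"tz":0,"ax":0,"ay":0,"az":0},
    {"tx":0,"ty":0,"tz":-0.4,"ax":0,"ay":0,"az":0},
    {"tx":0,"ty":0,"tz":-1,"ax":0,"ay":0,"az":0}
  ],
  "gripper": 0.75
}}

```text
clock: 39.28
eef_pos: [606.3, -105.3, 85.8]
tcp_rot: [-3.139, -0.0, 1.505]
contact_force: [-0.2, -0.2, 0.0]
opening: 0.75
grasp_force: 0.0
```

Call:
{"name": "step_arm", "arguments": {
  "moves": [
    {"tx":0,"ty":0,"tz":-1,"ax":0,"ay":0,"az":0},
    {"tx":0,"ty":0,"tz":-1,"ax":0,"ay":0,"az":-0.046},
    {"tx":-0.6,"ty":-0.15,"tz":-1,"ax":0,"ay":0,"az":0},
    {"tx":-1,"ty":-0.23,"tz":-0.6,"ax":0,"ay":0,"az":0},
    {"tx":-1,"ty":-0.23,"tz":0,"ax":0,"ay":0,"az":0}
  ]
}}

```text
clock: 39.9
eef_pos: [593.0, -171.3, 178.4]
tcp_rot: [3.138, 0.001, 1.577]
contact_force: [-0.2, 0.4, -0.8]
opening: 0.753
grasp_force: 0.0
```

Call:
{"name": "step_arm", "arguments": {
  "moves": [
    {"tx":-1,"ty":-0.23,"tz":0,"ax":0,"ay":0,"az":0},
    {"tx":-1,"ty":-0.23,"tz":0,"ax":0,"ay":0,"az":0},
    {"tx":-0.7,"ty":-0.15,"tz":0,"ax":0,"ay":0,"az":0},
    {"tx":-0.26,"ty":-0.05,"tz":0,"ax":0,"ay":0,"az":0},
    {"tx":0,"ty":0,"tz":0,"ax":0,"ay":0,"az":0}
  ]
}}

```text
clock: 40.52
eef_pos: [576.2, -244.7, 176.1]
tcp_rot: [3.142, -0.0, 1.576]
contact_force: [-0.3, 0.4, 0.6]
opening: 0.752
grasp_force: 0.0
```

Call:
{"name": "step_arm", "arguments": {
  "moves": [
    {"tx":0,"ty":0,"tz":0,"ax":0,"ay":0,"az":0},
    {"tx":0,"ty":0,"tz":0,"ax":0,"ay":0,"az":0}
  ]
}}

```text
clock: 40.78
eef_pos: [576.4, -244.0, 176.0]
tcp_rot: [-3.142, -0.0, 1.578]
contact_force: [0.1, 0.5, 0.4]
opening: 0.746
grasp_force: 0.0
```

```bash
python3 - <<'E'
from h import *
c,b=wrel(576,-245); np.savez("w9.npz",**c); plan((b[0]+576.4)/2,(b[1]-245)/2,43,b[4])
x,y=608,-105; im=rect(c,56,x,y,40,4); H,S,V=[q.astype(int) for q in cv2.split(hsv(im))]; print("D",blob((S<70)&(V>150),x,y,40,4))
E
```

```text
wrist relay [ 575.125 -244.875   34.75    26.75    -1.571  928.938]
turn az total 0.004 rad -0.007
pose [ 576.4 -244.1  176. ] 1.578 shift after turn (25mm units) tx,ty,tz [-0.033 -0.024  5.321]
D [ 607.575 -103.122   34.723   26.707    1.504  917.5  ]
```

Call:
{"name": "step_arm", "arguments": {
  "moves": [
    {"tx":-0.03,"ty":-0.02,"tz":0.6,"ax":0,"ay":0,"az":0.003},
    {"tx":0,"ty":0,"tz":1,"ax":0,"ay":0,"az":0},
    {"tx":0,"ty":0,"tz":1,"ax":0,"ay":0,"az":0},
    {"tx":0,"ty":0,"tz":1,"ax":0,"ay":0,"az":0},
    {"tx":0,"ty":0,"tz":1,"ax":0,"ay":0,"az":0}
  ]
}}

```text
clock: 41.45
eef_pos: [575.1, -245.1, 59.2]
tcp_rot: [-3.141, -0.0, 1.572]
contact_force: [0.5, 0.6, -0.4]
opening: 0.752
grasp_force: 0.0
```

Call:
{"name": "step_arm", "arguments": {
  "moves": [
    {"tx":0,"ty":0,"tz":0.5,"ax":0,"ay":0,"az":0},
    {"tx":0,"ty":0,"tz":0.2,"ax":0,"ay":0,"az":0},
    {"tx":0,"ty":0,"tz":0,"ax":0,"ay":0,"az":0},
    {"tx":0,"ty":0,"tz":0,"ax":0,"ay":0,"az":0}
  ]
}}

```text
clock: 41.95
eef_pos: [576.2, -245.7, 44.4]
tcp_rot: [3.14, 0.001, 1.572]
contact_force: [0.7, -0.2, 0.1]
opening: 0.75
grasp_force: 0.0
```

Call:
{"name": "step_arm", "arguments": {
  "moves": [
    {"tx":0,"ty":0,"tz":0,"ax":0,"ay":0,"az":0},
    {"tx":0,"ty":0,"tz":0,"ax":0,"ay":0,"az":0},
    {"tx":0,"ty":0,"tz":0,"ax":0,"ay":0,"az":0},
    {"tx":0,"ty":0,"tz":0,"ax":0,"ay":0,"az":0},
    {"tx":0,"ty":0,"tz":0,"ax":0,"ay":0,"az":0}
  ],
  "gripper": 0.1
}}

```text
clock: 42.58
eef_pos: [576.0, -245.6, 44.2]
tcp_rot: [3.141, 0.0, 1.572]
contact_force: [-1.3, -0.1, 5.3]
opening: 0.387
grasp_force: 40.4
```

Call:
{"name": "step_arm", "arguments": {
  "moves": [
    {"tx":0,"ty":0,"tz":-0.4,"ax":0,"ay":0,"az":0},
    {"tx":0,"ty":0,"tz":-1,"ax":0,"ay":0,"az":0},
    {"tx":0,"ty":0,"tz":-1,"ax":0,"ay":0,"az":0.043},
    {"tx":0,"ty":0,"tz":-1,"ax":0,"ay":0,"az":0},
    {"tx":0,"ty":0,"tz":-0.4,"ax":0,"ay":0,"az":0}
  ]
}}

```text
clock: 43.2
eef_pos: [576.3, -245.7, 140.4]
tcp_rot: [3.139, 0.001, 1.505]
contact_force: [0.3, -0.4, -0.5]
opening: 0.392
grasp_force: 39.9
```

Call:
{"name": "step_arm", "arguments": {
  "moves": [
    {"tx":0,"ty":0,"tz":0,"ax":0,"ay":0,"az":0},
    {"tx":0,"ty":0,"tz":0,"ax":0,"ay":0,"az":0}
  ]
}}

```text
clock: 43.45
eef_pos: [575.1, -245.2, 137.6]
tcp_rot: [-3.14, -0.001, 1.505]
contact_force: [-0.6, 0.6, -0.6]
opening: 0.391
grasp_force: 39.9
```

```bash
python3 - <<'E'
from h import *
plan(610.6,-55.9,105,1.505)
E
```

```text
turn az total -0.0 rad 0.0
pose [ 575.1 -245.2  137.6] 1.505 shift after turn (25mm units) tx,ty,tz [7.648 0.92  1.302]
```

Call:
{"name": "step_arm", "arguments": {
  "moves": [
    {"tx":0.5,"ty":0.1,"tz":0,"ax":0,"ay":0,"az":0},
    {"tx":1,"ty":0.16,"tz":0,"ax":0,"ay":0,"az":0},
    {"tx":1,"ty":0.16,"tz":0,"ax":0,"ay":0,"az":0},
    {"tx":1,"ty":0.16,"tz":0,"ax":0,"ay":0,"az":0},
    {"tx":1,"ty":0.16,"tz":0,"ax":0,"ay":0,"az":0}
  ]
}}

```text
clock: 44.08
eef_pos: [601.4, -132.7, 137.8]
tcp_rot: [-3.14, -0.0, 1.505]
contact_force: [0.2, -0.1, -0.8]
opening: 0.394
grasp_force: 39.9
```

Call:
{"name": "step_arm", "arguments": {
  "moves": [
    {"tx":1,"ty":0.18,"tz":0,"ax":0,"ay":0,"az":0},
    {"tx":1,"ty":0,"tz":0,"ax":0,"ay":0,"az":0},
    {"tx":0.8,"ty":0,"tz":0.3,"ax":0,"ay":0,"az":0},
    {"tx":0.35,"ty":0,"tz":0.6,"ax":0,"ay":0,"az":0},
    {"tx":0,"ty":0,"tz":0.4,"ax":0,"ay":0,"az":0}
  ]
}}

```text
clock: 44.7
eef_pos: [610.5, -55.6, 104.3]
tcp_rot: [-3.14, 0.0, 1.506]
contact_force: [-0.8, -0.3, -0.4]
opening: 0.395
grasp_force: 39.9
```

Call:
{"name": "step_arm", "arguments": {
  "moves": [
    {"tx":0,"ty":0,"tz":0,"ax":0,"ay":0,"az":0},
    {"tx":0,"ty":0,"tz":0,"ax":0,"ay":0,"az":0},
    {"tx":0,"ty":0,"tz":0,"ax":0,"ay":0,"az":0}
  ]
}}

```text
clock: 45.08
eef_pos: [611.6, -56.7, 106.5]
tcp_rot: [3.141, 0.0, 1.504]
contact_force: [0.6, -0.5, -0.4]
opening: 0.396
grasp_force: 39.9
```

```bash
python3 - <<'E'
from h import *
plan(610.6,-55.9,68,1.505)
p=r.sense()["eef_pos"]; c,b=wrel(p[0],p[1],p[2]+4); screws(c)
E
```

```text
turn az total -0.001 rad 0.001
pose [611.6 -56.7 106.5] 1.504 shift after turn (25mm units) tx,ty,tz [ 0.028 -0.041  1.539]
wrist relay [611.809 -56.471  35.072  26.657   1.504 928.125]
13 [[664.9, -91.4], [641.4, -68.0], [577.1, -63.7], [642.7, -47.8], [578.5, -43.6], [644.7, -17.7], [580.4, -13.4], [646.1, 2.4], [581.8, 6.7], [648.1, 32.5], [583.7, 36.8], [649.4, 52.7], [585.1, 57.0]]
```

Call:
{"name": "step_arm", "arguments": {
  "moves": [
    {"tx":0.03,"ty":-0.05,"tz":0.4,"ax":0,"ay":0,"az":0},
    {"tx":0,"ty":0,"tz":0.7,"ax":0,"ay":0,"az":0},
    {"tx":0,"ty":0,"tz":0.4,"ax":0,"ay":0,"az":0},
    {"tx":0,"ty":0,"tz":0.12,"ax":0,"ay":0,"az":0},
    {"tx":0,"ty":0,"tz":0.12,"ax":0,"ay":0,"az":0}
  ]
}}

```text
clock: 45.75
eef_pos: [610.2, -55.3, 62.3]
tcp_rot: [-3.142, 0.0, 1.505]
contact_force: [-0.1, -0.0, -1.2]
opening: 0.392
grasp_force: 39.9
```

Call:
{"name": "step_arm", "arguments": {
  "moves": [
    {"tx":0,"ty":0,"tz":0.08,"ax":0,"ay":0,"az":0},
    {"tx":0,"ty":0,"tz":0,"ax":0,"ay":0,"az":0}
  ]
}}

```text
clock: 46.0
eef_pos: [610.2, -55.3, 60.6]
tcp_rot: [3.141, 0.0, 1.505]
contact_force: [-0.8, -0.1, -0.6]
opening: 0.389
grasp_force: 39.9
```

Call:
{"name": "step_arm", "arguments": {
  "moves": [
    {"tx":0,"ty":0,"tz":0.12,"ax":0,"ay":0,"az":0},
    {"tx":0,"ty":0,"tz":0.12,"ax":0,"ay":0,"az":0},
    {"tx":0,"ty":0,"tz":0.08,"ax":0,"ay":0,"az":0},
    {"tx":0,"ty":0,"tz":0.05,"ax":0,"ay":0,"az":0},
    {"tx":0,"ty":0,"tz":0,"ax":0,"ay":0,"az":0}
  ]
}}

```text
clock: 46.62
eef_pos: [610.0, -55.3, 52.2]
tcp_rot: [-3.141, 0.0, 1.505]
contact_force: [-4.2, 0.6, 10.6]
opening: 0.395
grasp_force: 41.3
```

Relay A is home. Releasing it and going to relay B.

Call:
{"name": "step_arm", "arguments": {
  "moves": [
    {"tx":0,"ty":0,"tz":0,"ax":0,"ay":0,"az":0},
    {"tx":0,"ty":0,"tz":0,"ax":0,"ay":0,"az":0},
    {"tx":0,"ty":0,"tz":0,"ax":0,"ay":0,"az":0},
    {"tx":0,"ty":0,"tz":-0.4,"ax":0,"ay":0,"az":0},
    {"tx":0,"ty":0,"tz":-1,"ax":0,"ay":0,"az":0}
  ],
  "gripper": 0.75
}}

```text
clock: 47.25
eef_pos: [609.3, -55.2, 86.1]
tcp_rot: [-3.139, -0.0, 1.505]
contact_force: [0.8, 0.7, 0.2]
opening: 0.749
grasp_force: 0.0
```

Call:
{"name": "step_arm", "arguments": {
  "moves": [
    {"tx":0,"ty":0,"tz":-1,"ax":0,"ay":0,"az":0},
    {"tx":0,"ty":0,"tz":-1,"ax":0,"ay":0,"az":-0.072},
    {"tx":0.05,"ty":-0.5,"tz":-1,"ax":0,"ay":0,"az":0},
    {"tx":0.15,"ty":-1,"tz":-0.6,"ax":0,"ay":0,"az":0},
    {"tx":0.15,"ty":-1,"tz":0,"ax":0,"ay":0,"az":0}
  ]
}}

```text
clock: 47.88
eef_pos: [547.5, -49.5, 178.3]
tcp_rot: [3.139, 0.0, 1.618]
contact_force: [0.2, 0.9, -0.2]
opening: 0.75
grasp_force: 0.0
```

Call:
{"name": "step_arm", "arguments": {
  "moves": [
    {"tx":0.15,"ty":-1,"tz":0,"ax":0,"ay":0,"az":0},
    {"tx":0.15,"ty":-1,"tz":0,"ax":0,"ay":0,"az":0},
    {"tx":0,"ty":-0.8,"tz":0,"ax":0,"ay":0,"az":0},
    {"tx":0,"ty":-0.32,"tz":0,"ax":0,"ay":0,"az":0},
    {"tx":0,"ty":0,"tz":0,"ax":0,"ay":0,"az":0}
  ]
}}

```text
clock: 48.5
eef_pos: [469.2, -45.7, 176.8]
tcp_rot: [3.141, 0.0, 1.618]
contact_force: [0.7, 0.1, -0.7]
opening: 0.75
grasp_force: 0.0
```

Call:
{"name": "step_arm", "arguments": {
  "moves": [
    {"tx":0,"ty":0,"tz":0,"ax":0,"ay":0,"az":0},
    {"tx":0,"ty":0,"tz":0,"ax":0,"ay":0,"az":0}
  ]
}}

```text
clock: 48.75
eef_pos: [469.6, -45.7, 176.3]
tcp_rot: [3.141, 0.0, 1.618]
contact_force: [0.0, 0.3, -1.0]
opening: 0.75
grasp_force: 0.0
```

```bash
python3 - <<'E'
from h import *
c,b=wrel(469.5,-46); plan((b[0]+469.7)/2,(b[1]-46.3)/2,43,b[4])
E
```

```text
wrist relay [468.452 -46.116  34.974  26.731  -1.528 925.125]
turn az total 0.003 rad -0.004
pose [469.5 -45.7 176.2] 1.618 shift after turn (25mm units) tx,ty,tz [-0.021 -0.017  5.33 ]
```

Call:
{"name": "step_arm", "arguments": {
  "moves": [
    {"tx":-0.02,"ty":-0.02,"tz":0.6,"ax":0,"ay":0,"az":0.002},
    {"tx":0,"ty":0,"tz":1,"ax":0,"ay":0,"az":0},
    {"tx":0,"ty":0,"tz":1,"ax":0,"ay":0,"az":0},
    {"tx":0,"ty":0,"tz":1,"ax":0,"ay":0,"az":0},
    {"tx":0,"ty":0,"tz":1,"ax":0,"ay":0,"az":0}
  ]
}}

```text
clock: 49.42
eef_pos: [468.0, -46.1, 59.5]
tcp_rot: [-3.141, -0.0, 1.614]
contact_force: [-0.8, -0.2, 0.7]
opening: 0.748
grasp_force: 0.0
```

Call:
{"name": "step_arm", "arguments": {
  "moves": [
    {"tx":0,"ty":0,"tz":0.5,"ax":0,"ay":0,"az":0},
    {"tx":0,"ty":0,"tz":0.2,"ax":0,"ay":0,"az":0},
    {"tx":0,"ty":0,"tz":0,"ax":0,"ay":0,"az":0},
    {"tx":0,"ty":0,"tz":0,"ax":0,"ay":0,"az":0}
  ]
}}

```text
clock: 49.92
eef_pos: [469.0, -46.2, 44.4]
tcp_rot: [3.14, 0.0, 1.615]
contact_force: [0.3, -0.2, -0.2]
opening: 0.747
grasp_force: 0.0
```

Call:
{"name": "step_arm", "arguments": {
  "moves": [
    {"tx":0,"ty":0,"tz":0,"ax":0,"ay":0,"az":0},
    {"tx":0,"ty":0,"tz":0,"ax":0,"ay":0,"az":0},
    {"tx":0,"ty":0,"tz":0,"ax":0,"ay":0,"az":0},
    {"tx":0,"ty":0,"tz":0,"ax":0,"ay":0,"az":0},
    {"tx":0,"ty":0,"tz":0,"ax":0,"ay":0,"az":0}
  ],
  "gripper": 0.1
}}

```text
clock: 50.55
eef_pos: [468.8, -46.2, 44.4]
tcp_rot: [3.141, 0.0, 1.615]
contact_force: [-0.6, 1.0, 6.7]
opening: 0.39
grasp_force: 40.0
```

Call:
{"name": "step_arm", "arguments": {
  "moves": [
    {"tx":0,"ty":0,"tz":-0.4,"ax":0,"ay":0,"az":0},
    {"tx":0,"ty":0,"tz":-1,"ax":0,"ay":0,"az":0},
    {"tx":0,"ty":0,"tz":-1,"ax":0,"ay":0,"az":0.071},
    {"tx":0,"ty":0,"tz":-1,"ax":0,"ay":0,"az":0},
    {"tx":0,"ty":0,"tz":-0.4,"ax":0,"ay":0,"az":0}
  ]
}}

```text
clock: 51.18
eef_pos: [469.2, -46.2, 140.5]
tcp_rot: [3.139, 0.0, 1.503]
contact_force: [-0.5, 1.3, -1.4]
opening: 0.388
grasp_force: 39.9
```

Call:
{"name": "step_arm", "arguments": {
  "moves": [
    {"tx":0,"ty":0,"tz":0,"ax":0,"ay":0,"az":0},
    {"tx":0,"ty":0,"tz":0,"ax":0,"ay":0,"az":0}
  ]
}}

```text
clock: 51.42
eef_pos: [467.9, -46.1, 138.1]
tcp_rot: [-3.14, -0.0, 1.503]
contact_force: [0.1, -0.3, -1.0]
opening: 0.394
grasp_force: 39.9
```

```bash
python3 - <<'E'
from h import *
plan(613.4,-5.4,105,1.505)
E
```

```text
turn az total -0.001 rad 0.002
pose [467.9 -46.1 138.1] 1.503 shift after turn (25mm units) tx,ty,tz [2.008 5.699 1.323]
```

Call:
{"name": "step_arm", "arguments": {
  "moves": [
    {"tx":0.3,"ty":0.6,"tz":0,"ax":0,"ay":0,"az":0},
    {"tx":0.35,"ty":1,"tz":0,"ax":0,"ay":0,"az":0},
    {"tx":0.35,"ty":1,"tz":0,"ax":0,"ay":0,"az":0},
    {"tx":0.35,"ty":1,"tz":0,"ax":0,"ay":0,"az":0},
    {"tx":0.35,"ty":1,"tz":0,"ax":0,"ay":0,"az":0}
  ]
}}

```text
clock: 52.05
eef_pos: [587.7, -10.8, 137.9]
tcp_rot: [-3.141, -0.0, 1.503]
contact_force: [1.2, -0.6, -0.5]
opening: 0.394
grasp_force: 39.9
```

Call:
{"name": "step_arm", "arguments": {
  "moves": [
    {"tx":0.3,"ty":0.8,"tz":0.3,"ax":0,"ay":0,"az":0},
    {"tx":0,"ty":0.3,"tz":0.6,"ax":0,"ay":0,"az":0},
    {"tx":0,"ty":0,"tz":0.4,"ax":0,"ay":0,"az":0},
    {"tx":0,"ty":0,"tz":0,"ax":0,"ay":0,"az":0},
    {"tx":0,"ty":0,"tz":0,"ax":0,"ay":0,"az":0}
  ]
}}

```text
clock: 52.68
eef_pos: [613.6, -6.1, 106.4]
tcp_rot: [-3.141, 0.0, 1.503]
contact_force: [0.6, -0.5, -0.5]
opening: 0.391
grasp_force: 39.9
```

Call:
{"name": "step_arm", "arguments": {
  "moves": [
    {"tx":0,"ty":0,"tz":0,"ax":0,"ay":0,"az":0}
  ]
}}

```text
clock: 52.8
eef_pos: [614.1, -6.1, 106.9]
tcp_rot: [3.141, -0.0, 1.503]
contact_force: [-0.0, -0.2, -1.0]
opening: 0.392
grasp_force: 39.9
```

```bash
python3 - <<'E'
from h import *
plan(613.4,-5.4,68,1.505)
p=r.sense()["eef_pos"]; c,b=wrel(p[0],p[1],p[2]+4); screws(c)
E
```

```text
turn az total -0.001 rad 0.002
pose [614.1  -6.1 106.9] 1.503 shift after turn (25mm units) tx,ty,tz [ 0.025 -0.03   1.555]
wrist relay [614.302  -6.243  34.922  26.641   1.504 916.5  ]
11 [[504.7, -153.4], [638.0, -118.5], [573.8, -114.3], [644.8, -18.0], [580.5, -13.8], [646.1, 2.0], [581.8, 6.3], [648.1, 32.2], [583.8, 36.4], [649.5, 52.3], [585.1, 56.6]]
```

Call:
{"name": "step_arm", "arguments": {
  "moves": [
    {"tx":0.03,"ty":-0.02,"tz":0.4,"ax":0,"ay":0,"az":-0.001},
    {"tx":0,"ty":0,"tz":0.7,"ax":0,"ay":0,"az":0},
    {"tx":0,"ty":0,"tz":0.4,"ax":0,"ay":0,"az":0},
    {"tx":0,"ty":0,"tz":0.12,"ax":0,"ay":0,"az":0},
    {"tx":0,"ty":0,"tz":0.12,"ax":0,"ay":0,"az":0}
  ]
}}

```text
clock: 53.48
eef_pos: [613.7, -5.2, 62.5]
tcp_rot: [-3.141, 0.0, 1.505]
contact_force: [1.0, 0.3, -0.7]
opening: 0.393
grasp_force: 39.9
```

Call:
{"name": "step_arm", "arguments": {
  "moves": [
    {"tx":0,"ty":0,"tz":0.08,"ax":0,"ay":0,"az":0},
    {"tx":0,"ty":0,"tz":0,"ax":0,"ay":0,"az":0}
  ]
}}

```text
clock: 53.72
eef_pos: [613.7, -5.1, 60.9]
tcp_rot: [3.141, -0.0, 1.505]
contact_force: [-1.2, 0.8, -0.1]
opening: 0.39
grasp_force: 39.9
```

Call:
{"name": "step_arm", "arguments": {
  "moves": [
    {"tx":0,"ty":0,"tz":0.12,"ax":0,"ay":0,"az":0},
    {"tx":0,"ty":0,"tz":0.12,"ax":0,"ay":0,"az":0},
    {"tx":0,"ty":0,"tz":0.08,"ax":0,"ay":0,"az":0},
    {"tx":0,"ty":0,"tz":0.05,"ax":0,"ay":0,"az":0},
    {"tx":0,"ty":0,"tz":0,"ax":0,"ay":0,"az":0}
  ]
}}

```text
clock: 54.35
eef_pos: [613.5, -5.2, 52.4]
tcp_rot: [-3.141, 0.0, 1.505]
contact_force: [-4.6, -0.6, 9.8]
opening: 0.387
grasp_force: 41.2
```

Call:
{"name": "step_arm", "arguments": {
  "moves": [
    {"tx":0,"ty":0,"tz":0,"ax":0,"ay":0,"az":0},
    {"tx":0,"ty":0,"tz":0,"ax":0,"ay":0,"az":0},
    {"tx":0,"ty":0,"tz":0,"ax":0,"ay":0,"az":0},
    {"tx":0,"ty":0,"tz":-0.4,"ax":0,"ay":0,"az":0},
    {"tx":0,"ty":0,"tz":-1,"ax":0,"ay":0,"az":0}
  ],
  "gripper": 0.75
}}

```text
clock: 54.98
eef_pos: [612.8, -5.1, 86.3]
tcp_rot: [-3.139, 0.0, 1.505]
contact_force: [0.1, 0.8, 0.7]
opening: 0.75
grasp_force: 0.0
```

Call:
{"name": "step_arm", "arguments": {
  "moves": [
    {"tx":0,"ty":0,"tz":-1,"ax":0,"ay":0,"az":0},
    {"tx":0,"ty":0,"tz":-1,"ax":0,"ay":0,"az":0.088},
    {"tx":0,"ty":0,"tz":-1,"ax":0,"ay":0,"az":0.088},
    {"tx":0,"ty":0,"tz":-0.6,"ax":0,"ay":0,"az":0.088},
    {"tx":0,"ty":-0.6,"tz":0,"ax":0,"ay":0,"az":0}
  ]
}}

```text
clock: 55.6
eef_pos: [601.3, 1.8, 178.3]
tcp_rot: [3.138, -0.002, 1.09]
contact_force: [-0.1, -0.5, -0.8]
opening: 0.75
grasp_force: 0.0
```

Call:
{"name": "step_arm", "arguments": {
  "moves": [
    {"tx":0,"ty":-1,"tz":0,"ax":0,"ay":0,"az":0},
    {"tx":0,"ty":-1,"tz":0,"ax":0,"ay":0,"az":0},
    {"tx":0,"ty":-1,"tz":0,"ax":0,"ay":0,"az":0},
    {"tx":0,"ty":-1,"tz":0,"ax":0,"ay":0,"az":0},
    {"tx":0,"ty":-1,"tz":0,"ax":0,"ay":0,"az":0}
  ]
}}

```text
clock: 56.22
eef_pos: [487.2, 60.1, 175.8]
tcp_rot: [-3.14, 0.001, 1.094]
contact_force: [0.3, -0.0, 0.2]
opening: 0.748
grasp_force: 0.0
```

Call:
{"name": "step_arm", "arguments": {
  "moves": [
    {"tx":0,"ty":-1,"tz":0,"ax":0,"ay":0,"az":0},
    {"tx":0,"ty":-0.6,"tz":0,"ax":0,"ay":0,"az":0},
    {"tx":0,"ty":0,"tz":0,"ax":0,"ay":0,"az":0},
    {"tx":0,"ty":0,"tz":0,"ax":0,"ay":0,"az":0},
    {"tx":0,"ty":0,"tz":0,"ax":0,"ay":0,"az":0}
  ]
}}

```text
clock: 56.85
eef_pos: [454.7, 77.9, 176.5]
tcp_rot: [3.141, -0.0, 1.09]
contact_force: [0.4, 0.1, -1.0]
opening: 0.753
grasp_force: 0.0
```

```bash
python3 - <<'E'
from h import *
c,b=wrel(454,78); plan((b[0]+454.3)/2,(b[1]+78.3)/2,43,b[4])
E
```

```text
wrist relay [426.674  75.119  35.057  26.77    1.027 917.438]
turn az total 0.04 rad -0.063
pose [454.6  77.9 176.5] 1.09 shift after turn (25mm units) tx,ty,tz [-0.331 -0.458  5.34 ]
```

Relay C has been knocked to about (427,75). I'm recentring over it and measuring again.

Call:
{"name": "step_arm", "arguments": {
  "moves": [
    {"tx":0,"ty":0,"tz":0,"ax":0,"ay":0,"az":0.04},
    {"tx":-0.33,"ty":-0.44,"tz":0,"ax":0,"ay":0,"az":0},
    {"tx":-0.33,"ty":-0.44,"tz":0,"ax":0,"ay":0,"az":0},
    {"tx":0,"ty":0,"tz":0,"ax":0,"ay":0,"az":0},
    {"tx":0,"ty":0,"tz":0,"ax":0,"ay":0,"az":0}
  ]
}}

```text
clock: 57.52
eef_pos: [426.8, 75.4, 176.8]
tcp_rot: [3.141, -0.001, 1.028]
contact_force: [-0.4, 0.0, 0.4]
opening: 0.75
grasp_force: 0.0
```

```bash
python3 - <<'E'
from h import *
c,b=wrel(427,75); plan(b[0]+.5,b[1],43,b[4])
E
```

```text
wrist relay [426.861  75.058  35.013  26.654   1.028 926.438]
turn az total -0.0 rad 0.001
pose [427.1  75.4 176.8] 1.027 shift after turn (25mm units) tx,ty,tz [-0.006  0.018  5.351]
```

```bash
python3 - <<'E'
from h import *
c=dict(np.load("top0.npz")); x,y,_=px(c,228,338,24); im=rect(c,24,x,y,70,2); m=masks(im)["yellow"]
k,l,st,ce=cv2.connectedComponentsWithStats(m.astype(np.uint8)); j=1+st[1:,4].argmax()
(u,v),R=cv2.minEnclosingCircle(np.argwhere(l==j)[:,::-1].astype(np.float32)); t=np.array([x-70+u/2,y-70+v/2]); print(t,R/2)
d=t-[427.4,75.1]; c_,s=np.cos(1.028),np.sin(1.028); print("in tool frame",d@[c_,s],d@[s,-c_])
E
```

```text
[325.41897762 148.20409351] 45.81497573852539
in tool frame 9.920165962368554 -125.08368287423913
```

The tape is clear, 80 mm to its edge against a 47 mm finger reach. Grasping relay C.

Call:
{"name": "step_arm", "arguments": {
  "moves": [
    {"tx":-0.01,"ty":0.02,"tz":0.6,"ax":0,"ay":0,"az":0},
    {"tx":0,"ty":0,"tz":1,"ax":0,"ay":0,"az":0},
    {"tx":0,"ty":0,"tz":1,"ax":0,"ay":0,"az":0},
    {"tx":0,"ty":0,"tz":1,"ax":0,"ay":0,"az":0},
    {"tx":0,"ty":0,"tz":1,"ax":0,"ay":0,"az":0}
  ]
}}

```text
clock: 58.2
eef_pos: [426.7, 74.8, 59.8]
tcp_rot: [-3.141, 0.0, 1.027]
contact_force: [0.9, 0.7, -0.2]
opening: 0.746
grasp_force: 0.0
```

Call:
{"name": "step_arm", "arguments": {
  "moves": [
    {"tx":0,"ty":0,"tz":0.5,"ax":0,"ay":0,"az":0},
    {"tx":0,"ty":0,"tz":0.2,"ax":0,"ay":0,"az":0},
    {"tx":0,"ty":0,"tz":0,"ax":0,"ay":0,"az":0},
    {"tx":0,"ty":0,"tz":0,"ax":0,"ay":0,"az":0}
  ]
}}

```text
clock: 58.7
eef_pos: [427.5, 75.0, 44.6]
tcp_rot: [3.141, -0.001, 1.027]
contact_force: [0.4, -0.3, 0.2]
opening: 0.747
grasp_force: 0.0
```

Call:
{"name": "step_arm", "arguments": {
  "moves": [
    {"tx":0,"ty":0,"tz":0,"ax":0,"ay":0,"az":0},
    {"tx":0,"ty":0,"tz":0,"ax":0,"ay":0,"az":0},
    {"tx":0,"ty":0,"tz":0,"ax":0,"ay":0,"az":0},
    {"tx":0,"ty":0,"tz":0,"ax":0,"ay":0,"az":0},
    {"tx":0,"ty":0,"tz":0,"ax":0,"ay":0,"az":0}
  ],
  "gripper": 0.1
}}

```text
clock: 59.32
eef_pos: [427.3, 75.0, 44.6]
tcp_rot: [3.141, -0.001, 1.027]
contact_force: [-1.0, 0.2, 5.5]
opening: 0.392
grasp_force: 39.6
```

Call:
{"name": "step_arm", "arguments": {
  "moves": [
    {"tx":0,"ty":0,"tz":-0.4,"ax":0,"ay":0,"az":0},
    {"tx":0,"ty":0,"tz":-1,"ax":0,"ay":0,"az":0},
    {"tx":0,"ty":0,"tz":-1,"ax":0,"ay":0,"az":-0.1},
    {"tx":0,"ty":0,"tz":-1,"ax":0,"ay":0,"az":-0.1},
    {"tx":0,"ty":0,"tz":-0.4,"ax":0,"ay":0,"az":-0.104}
  ]
}}

```text
clock: 59.95
eef_pos: [427.6, 75.0, 141.0]
tcp_rot: [3.139, -0.001, 1.51]
contact_force: [0.3, -0.9, -0.9]
opening: 0.389
grasp_force: 40.0
```

Call:
{"name": "step_arm", "arguments": {
  "moves": [
    {"tx":0,"ty":0,"tz":0,"ax":0,"ay":0,"az":0},
    {"tx":0,"ty":0,"tz":0,"ax":0,"ay":0,"az":0}
  ]
}}

```text
clock: 60.2
eef_pos: [426.7, 74.8, 138.9]
tcp_rot: [-3.141, 0.0, 1.501]
contact_force: [0.4, -0.2, -0.5]
opening: 0.393
grasp_force: 40.0
```

```bash
python3 - <<'E'
from h import *
plan(616.9,44.7,105,1.505)
E
```

```text
turn az total -0.003 rad 0.004
pose [426.7  74.8 138.9] 1.501 shift after turn (25mm units) tx,ty,tz [-0.703  7.672  1.356]
```

Call:
{"name": "step_arm", "arguments": {
  "moves": [
    {"tx":-0.1,"ty":0.6,"tz":0,"ax":0,"ay":0,"az":-0.003},
    {"tx":-0.1,"ty":1,"tz":0,"ax":0,"ay":0,"az":0},
    {"tx":-0.1,"ty":1,"tz":0,"ax":0,"ay":0,"az":0},
    {"tx":-0.1,"ty":1,"tz":0,"ax":0,"ay":0,"az":0},
    {"tx":-0.1,"ty":1,"tz":0,"ax":0,"ay":0,"az":0}
  ]
}}

```text
clock: 60.82
eef_pos: [542.5, 54.8, 138.3]
tcp_rot: [-3.141, 0.0, 1.508]
contact_force: [0.4, 0.6, -1.3]
opening: 0.386
grasp_force: 40.0
```

Call:
{"name": "step_arm", "arguments": {
  "moves": [
    {"tx":-0.1,"ty":1,"tz":0,"ax":0,"ay":0,"az":0},
    {"tx":-0.1,"ty":1,"tz":0,"ax":0,"ay":0,"az":0},
    {"tx":0,"ty":0.7,"tz":0.3,"ax":0,"ay":0,"az":0},
    {"tx":0,"ty":0.35,"tz":0.6,"ax":0,"ay":0,"az":0},
    {"tx":0,"ty":0,"tz":0.45,"ax":0,"ay":0,"az":0}
  ]
}}

```text
clock: 61.45
eef_pos: [616.2, 45.6, 103.3]
tcp_rot: [-3.14, 0.0, 1.509]
contact_force: [-0.9, -0.7, -0.5]
opening: 0.389
grasp_force: 40.0
```

Call:
{"name": "step_arm", "arguments": {
  "moves": [
    {"tx":0,"ty":0,"tz":0,"ax":0,"ay":0,"az":0},
    {"tx":0,"ty":0,"tz":0,"ax":0,"ay":0,"az":0},
    {"tx":0,"ty":0,"tz":0,"ax":0,"ay":0,"az":0}
  ]
}}

```text
clock: 61.82
eef_pos: [616.8, 45.7, 105.9]
tcp_rot: [3.141, -0.0, 1.509]
contact_force: [0.5, -0.1, 0.4]
opening: 0.39
grasp_force: 40.0
```

```bash
python3 - <<'E'
from h import *
plan(616.9,44.7,68,1.505)
p=r.sense()["eef_pos"]; c,b=wrel(p[0],p[1],p[2]+4); screws(c)
E
```

```text
turn az total 0.003 rad -0.004
pose [616.8  45.7 105.9] 1.509 shift after turn (25mm units) tx,ty,tz [-0.04   0.007  1.516]
wrist relay [617.008  45.763  34.529  26.542   1.512 885.875]
10 [[641.6, -68.8], [577.1, -64.4], [580.6, -44.8], [723.1, -30.0], [684.5, -9.8], [700.8, -4.8], [648.2, 31.8], [583.8, 36.1], [649.5, 51.9], [585.1, 56.1]]
```

Call:
{"name": "step_arm", "arguments": {
  "moves": [
    {"tx":-0.04,"ty":0.01,"tz":0.4,"ax":0,"ay":0,"az":0.003},
    {"tx":0,"ty":0,"tz":0.7,"ax":0,"ay":0,"az":0},
    {"tx":0,"ty":0,"tz":0.37,"ax":0,"ay":0,"az":0},
    {"tx":0,"ty":0,"tz":0.12,"ax":0,"ay":0,"az":0},
    {"tx":0,"ty":0,"tz":0.12,"ax":0,"ay":0,"az":0}
  ]
}}

```text
clock: 62.5
eef_pos: [617.0, 44.6, 62.3]
tcp_rot: [-3.142, -0.0, 1.505]
contact_force: [-0.3, 0.5, -0.2]
opening: 0.393
grasp_force: 40.0
```

Call:
{"name": "step_arm", "arguments": {
  "moves": [
    {"tx":0,"ty":0,"tz":0.08,"ax":0,"ay":0,"az":0},
    {"tx":0,"ty":0,"tz":0,"ax":0,"ay":0,"az":0}
  ]
}}

```text
clock: 62.75
eef_pos: [617.0, 44.6, 60.7]
tcp_rot: [3.141, -0.0, 1.505]
contact_force: [-0.7, 0.4, -1.5]
opening: 0.394
grasp_force: 40.0
```

Call:
{"name": "step_arm", "arguments": {
  "moves": [
    {"tx":0,"ty":0,"tz":0.12,"ax":0,"ay":0,"az":0},
    {"tx":0,"ty":0,"tz":0.12,"ax":0,"ay":0,"az":0},
    {"tx":0,"ty":0,"tz":0.07,"ax":0,"ay":0,"az":0},
    {"tx":0,"ty":0,"tz":0.05,"ax":0,"ay":0,"az":0},
    {"tx":0,"ty":0,"tz":0,"ax":0,"ay":0,"az":0}
  ]
}}

```text
clock: 63.38
eef_pos: [616.8, 44.6, 52.6]
tcp_rot: [-3.141, 0.0, 1.505]
contact_force: [-5.2, -0.0, 12.8]
opening: 0.389
grasp_force: 41.6
```

Home. Releasing, lifting and backing off towards the base for a full check.

Call:
{"name": "step_arm", "arguments": {
  "moves": [
    {"tx":0,"ty":0,"tz":0,"ax":0,"ay":0,"az":0},
    {"tx":0,"ty":0,"tz":0,"ax":0,"ay":0,"az":0},
    {"tx":0,"ty":0,"tz":0,"ax":0,"ay":0,"az":0},
    {"tx":0,"ty":0,"tz":-0.4,"ax":0,"ay":0,"az":0},
    {"tx":0,"ty":0,"tz":-1,"ax":0,"ay":0,"az":0}
  ],
  "gripper": 0.75
}}

```text
clock: 64.0
eef_pos: [616.2, 44.5, 86.3]
tcp_rot: [-3.139, 0.0, 1.505]
contact_force: [-0.7, -0.4, 1.2]
opening: 0.748
grasp_force: 0.0
```

Call:
{"name": "step_arm", "arguments": {
  "moves": [
    {"tx":0,"ty":0,"tz":-1,"ax":0,"ay":0,"az":0},
    {"tx":0,"ty":0,"tz":-1,"ax":0,"ay":0,"az":0},
    {"tx":0,"ty":-1,"tz":-1,"ax":0,"ay":0,"az":0},
    {"tx":0,"ty":-1,"tz":-1,"ax":0,"ay":0,"az":0},
    {"tx":0,"ty":-1,"tz":-1,"ax":0,"ay":0,"az":0}
  ]
}}

```text
clock: 64.62
eef_pos: [541.3, 49.6, 212.9]
tcp_rot: [3.141, -0.0, 1.505]
contact_force: [0.2, -0.3, -0.0]
opening: 0.75
grasp_force: 0.0
```

Call:
{"name": "step_arm", "arguments": {
  "moves": [
    {"tx":0,"ty":-1,"tz":-1,"ax":0,"ay":0,"az":0},
    {"tx":0,"ty":-1,"tz":-1,"ax":0,"ay":0,"az":0},
    {"tx":0,"ty":-1,"tz":-1,"ax":0,"ay":0,"az":0},
    {"tx":0,"ty":-1,"tz":0,"ax":0,"ay":0,"az":0},
    {"tx":0,"ty":-1,"tz":0,"ax":0,"ay":0,"az":0}
  ]
}}

```text
clock: 65.25
eef_pos: [416.6, 57.9, 287.5]
tcp_rot: [3.14, -0.0, 1.505]
contact_force: [-0.0, 0.3, -0.1]
opening: 0.748
grasp_force: 0.0
```

Call:
{"name": "step_arm", "arguments": {
  "moves": [
    {"tx":0,"ty":-1,"tz":0,"ax":0,"ay":0,"az":0},
    {"tx":0,"ty":-0.5,"tz":0,"ax":0,"ay":0,"az":0},
    {"tx":0,"ty":0,"tz":0,"ax":0,"ay":0,"az":0},
    {"tx":0,"ty":0,"tz":0,"ax":0,"ay":0,"az":0}
  ]
}}

```text
clock: 65.75
eef_pos: [380.8, 60.3, 286.9]
tcp_rot: [3.141, -0.0, 1.505]
contact_force: [0.7, -0.7, 0.1]
opening: 0.75
grasp_force: 0.0
```

```bash
python3 - <<'E'
from h import *
t=take("scene"); cv2.imwrite("pics/end_scene.png",t["p"][:,:,::-1])
T=take("top"); T0=dict(np.load("top0.npz"))
for k,(x,y) in enumerate([(608,-105),(611,-55),(614,-5),(617,45)]):
    im=rect(T,56,x,y,24,4); H,S,V=[q.astype(int) for q in cv2.split(hsv(im))]; print(k,blob((S<70)&(V>100),x,y,24,4))
x,y=466,-190; print("plug",blob(masks(rect(T,58,x,y,30,4))["red"],x,y,30,4))
# depth of the tops
for c in(T,):
    v,u=np.mgrid[:480,:640]; d=c["d"]
    P=np.stack([(u-c["K"][0,2])/c["K"][0,0]*d,-(v-c["K"][1,2])/c["K"][1,1]*d,-d],-1)@c["T"][:3,:3].T+c["T"][:3,3]
    for x,y in[(608,-105),(611,-55),(614,-5),(617,45),(466,-190)]:
        m=(np.hypot(P[...,0]-x,P[...,1]-y)<8)&(d>0); print(x,y,np.median(P[...,2][m]).round(1),P[...,2][m].min().round(1),P[...,2][m].max().round(1))
cv2.imwrite("pics/end_top.png",T["p"][:,:,::-1]); print(r.sense()["clock"])
E
```

```text
0 [ 608.746 -104.444   34.779   26.807    1.509  899.312]
1 [611.678 -54.754  34.644  26.931   1.499 899.875]
2 [615.156  -5.306  34.9    26.876   1.506 898.5  ]
3 [618.41   44.369  34.683  27.032   1.505 902.188]
plug [ 466.813 -189.905   18.127   17.807   -1.116  292.188]
608 -105 56.7 52.0 60.0
611 -55 56.5 52.1 59.9
614 -5 56.7 52.6 60.3
617 45 56.6 54.3 61.3
466 -190 58.3 54.9 62.1
65.85
```

View pics/end_top.png

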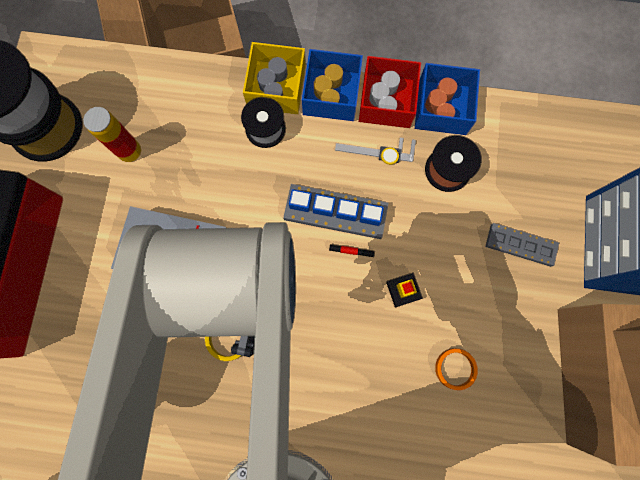

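View pics/end_scene.png

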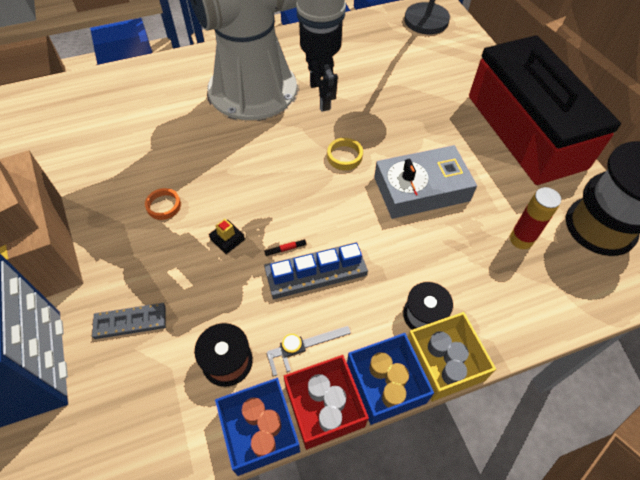

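The final pictures show all four relays seated and level in the rail at about (337,208), tops at z≈56. The plug is home in its holder at (407,289), top at z≈58. The scene view shows the pointer on the red mark at (415,190), and the bystanders are where they were.

```bash
python3 -c "
from rig import workorder; print(workorder.sign_off())"
```

```text
the job is handed in; nothing more can be done
None
```

The job is done and handed in at about 66 s: the knob was zeroed with the plug in the tester, the plug is back home in its holder, all four relays are home in the rail (one had been knocked aside and was found again), and the other things on the bench are where they were.

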